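# Top up the nut-jar crate

## Robot

A 6-joint arm with a two-finger parallel gripper is mounted at the origin on the work surface. World frame = base frame: x ahead of the robot, y to its left, z up, the work surface at z = 0. Lengths are in m, angles in rad, forces in N, time in s.
With the tool pointing down it reaches from about 0.25 to 0.725 m from the base axis. Payload 4 kg.
Tool frame: the origin (TCP) lies at the very end of the fingers, on their centre line; the grasp point (between the pads) lies 19 mm behind it; z points along the fingers, y is the line along which they close (so a half turn about z gives the same grasp; the last joint's range is limited). The gripper opens to 85 mm and grips with 20 to 120 N. Pads are 22 mm wide; open, the fingers measure 114 mm over their backs; the gripper's body (76 mm by 85 mm) begins 54 mm behind the grasp point. The pads swing forward as they close: fully open they stand 13 mm farther back than shut.
Start: joints at [1.185, 0.241, 0.005, 1.335, 0, 1.571], TCP at [0.188, 0.463, 0.231] pointing down, gripper open.
Joint ranges: [-2.72, 2.72], [-1.05, 1.87], [-1.09, 1.28], [-1.99, 2.15], [-1.42, 1.44], [-3.14, 3.14]. Speed limits (rad/s): [2.79, 2.79, 3.14, 3.14, 3.14, 3.14].

## Interface

Orientations are given as a unit quaternion [x, y, z, w].
In Python, from workcell import monitor, viewer, job gives the robot as it stands.
- The arm moves only by the tool arm_command, never from a script. Its argument "increments" is a list of rows, each an object of numbers: "dx", "dy", "dz": the shift along the tool's x, y, z in cm; "wx", "wy", "wz": the turn, a rotation vector about the tool's x, y, z in rad; "grip": the finger opening in cm, from 0 to 8.54. In form: [{"dx": .., "dy": .., "dz": .., "wx": .., "wy": .., "wz": .., "grip": ..}, ...]. A call has 1 to 10 rows; each row is the pose to reach, as a shift and turn from the pose commanded when the call began, along the tool's axes at that moment; what a row does not reach only later rows make up. A row lasts 1/10 s, in which the tool goes at most 50 mm and 8.59 degrees, less where a joint would pass 70% of its speed; a pose out of reach is approached as far as the arm can. A call with a gripper value outside its range is refused whole. The fingers move at their own pace and stop on an object; the grip force is fixed at half the most. Time passes only in rows, so rows that repeat a pose let the fingers close. It gives the time, the measured TCP pose, the force, the opening and the grip force at its end, in the units of the state.
- monitor.get_obs(): the state, without advancing time (a new reading comes with each control period).
- viewer.camera(name): name is "scene" or "top" or "wrist"; returns (picture, depth): 400x640x3 uint8, red, green, blue; 400x640 float32, m along the optical axis (not along the pixel's ray), 0 where there is no reading.
- viewer.get_calibration(name): a dict with "fovy" (degrees; the focal length in pixels is half the picture's height over the tangent of half this angle, whatever the lens; pixels are square), "cx", "cy" (the principal point, pixels), "view" (4x4, takes a point from world to camera coordinates). Camera axes: x right, y up, looking along -z (the intrinsics and any distortion apply to the point x, -y, -z); pixel columns grow to the right and rows downward; lengths in m; the calibration is good to about 2 mm. A picture is of the moment at which its call begins: read the wrist's pose just before it. get_calibration takes no time and is no camera call; for the wrist camera it gives the pose at the moment of the call.
- job.job_done(): hands the job in; it is judged then, once.
The state is a dict: "clock": time; "joint_pos": joint angles; "joint_vel": joint speeds; "tau": joint torques, N m; "eef_pos": TCP position; "tool_rot": TCP orientation; "ft_force": force on the tool from outside, world axes, zero at the start; "ft_torque": the same for the moment, N m; "grip_width": finger opening in m; "grasp_force": force on a finger pad.
Only numpy, scipy, OpenCV 4.12 (cv2) and the standard library are available. Lean on these libraries where they do the work, as an engineer would, in place of code of your own. Each camera call takes 0.05 s, during which the arm holds its last target. There are 200 camera calls.

## Task

Fill every empty cell of the packing crate with a closed spare jar from the oven tray: slim jars in the narrow cells, wide jars in the wide cells, each lowered gently (not dropped) until it stands upright on the cell floor. Leave the jars already packed in their cells, the surplus jar standing on the tray, and the jar without a lid, the juice bottle, the price sign and the scoop where they are, with nothing tipped over.

Things in the scene. Friction and masses are not known exactly. Their poses are not given: they have to be found in the camera images.
- crate: open wooden crate, fixed, 150 x 225 x 45 mm high; floor 6 mm, walls and dividers 5 mm thick. Origin at the centre of its underside. Its -x side has a row (along y) of four narrow cells, 50 x 50 mm inside, its +x side a row of three wide cells, 68 x 68 mm inside; a 22 mm beam parts the rows. Three of the seven cells are empty at the start; which ones varies
- tray: dark oven tray, fixed, 200 (x) x 280 (y) mm, floor 6 mm thick, low rim up to 14 mm high; the spare jars stand on it among other things. Origin at the centre of its underside
- narrow_cell0 (a point): centre of the inner floor of narrow cell 0 of the crate (4 cells in a row along the crate's y), for a slim jar
- narrow_cell1 (a point): centre of the inner floor of narrow cell 1 of the crate (4 cells in a row along the crate's y), for a slim jar
- narrow_cell2 (a point): centre of the inner floor of narrow cell 2 of the crate (4 cells in a row along the crate's y), for a slim jar
- narrow_cell3 (a point): centre of the inner floor of narrow cell 3 of the crate (4 cells in a row along the crate's y), for a slim jar
- wide_cell0 (a point): centre of the inner floor of wide cell 0 of the crate (3 cells in a row along the crate's y), for a wide jar
- wide_cell1 (a point): centre of the inner floor of wide cell 1 of the crate (3 cells in a row along the crate's y), for a wide jar
- wide_cell2 (a point): centre of the inner floor of wide cell 2 of the crate (3 cells in a row along the crate's y), for a wide jar
- slim_a: slim closed nut jar: brown straight body 41 mm across, paper label, flat gold-yellow lid 42 mm across and 16 mm high; 95 mm high in all, about 0.12 kg. Origin at the centre of its underside, z up. Some of the four alike are in the crate, the others are spares on the tray
- slim_b: slim closed nut jar: brown straight body 41 mm across, paper label, flat gold-yellow lid 42 mm across and 16 mm high; 95 mm high in all, about 0.12 kg. Origin at the centre of its underside, z up. Some of the four alike are in the crate, the others are spares on the tray
- slim_c: slim closed nut jar: brown straight body 41 mm across, paper label, flat gold-yellow lid 42 mm across and 16 mm high; 95 mm high in all, about 0.12 kg. Origin at the centre of its underside, z up. Some of the four alike are in the crate, the others are spares on the tray
- slim_d: slim closed nut jar: brown straight body 41 mm across, paper label, flat gold-yellow lid 42 mm across and 16 mm high; 95 mm high in all, about 0.12 kg. Origin at the centre of its underside, z up. Some of the four alike are in the crate, the others are spares on the tray
- wide_a: wide closed nut jar: brown body 58 mm across up to 46 mm, shoulder to 49 mm across at 59 mm, flat gold-yellow lid 50 mm across from 59 to 79 mm (total height), about 0.2 kg. Origin at the centre of its underside, z up. Some of the four alike are in the crate, the others are spares on the tray
- wide_b: wide closed nut jar: brown body 58 mm across up to 46 mm, shoulder to 49 mm across at 59 mm, flat gold-yellow lid 50 mm across from 59 to 79 mm (total height), about 0.2 kg. Origin at the centre of its underside, z up. Some of the four alike are in the crate, the others are spares on the tray
- wide_c: wide closed nut jar: brown body 58 mm across up to 46 mm, shoulder to 49 mm across at 59 mm, flat gold-yellow lid 50 mm across from 59 to 79 mm (total height), about 0.2 kg. Origin at the centre of its underside, z up. Some of the four alike are in the crate, the others are spares on the tray
- wide_d: wide closed nut jar: brown body 58 mm across up to 46 mm, shoulder to 49 mm across at 59 mm, flat gold-yellow lid 50 mm across from 59 to 79 mm (total height), about 0.2 kg. Origin at the centre of its underside, z up. Some of the four alike are in the crate, the others are spares on the tray
- open_jar: empty clear slim jar without a lid, 41 mm across, 79 mm high, on the tray; not for packing. Origin at the centre of its underside
- bottle: small orange-juice bottle on the tray, 46 mm across, 110 mm high with its white cap; a bystander. Origin at the centre of its underside
- sign: price sign between crate and tray, loose: steel foot 80 x 60 x 10 mm, thin post, blank card 110 (x) x 8 (y) mm from 100 to 170 mm height. Origin at the centre of the foot's underside; a bystander
- scoop: steel nut scoop lying flat beyond the sign, 185 mm along its x, 70 mm wide, 40 mm high. Origin at the end of its handle, level with the counter; the pan lies at +x; a bystander
Things that resemble listed ones, but are neither listed nor needed, are in the scene too. Leave any purple or red look-alike of the wide_d alone.

How it is judged:
By the outcome, as a careful person would: the job done as asked, in the order asked, and still so for the second after the job is handed in, with the robot touching nothing.
It also fails if it takes over 72 s, if anything falls off the work surface, if the arm or the gripper's body presses on something with over 40 N, if the wrist force passes 120 N, or if a joint passes its speed limit or range.

## Working session

There is one attempt and no reset: what is moved stays moved. The work goes in short steps, Python scripts to look and compute and a tool call to move; the robot and the scene stay as the last step left them, time stands still between calls to the robot, and variables do not carry over. Pictures are saved under pics/ and viewed, at most 10 in all, crops included, and the job is handed in when it is done.

Besides the shell and the picture viewer there is one more tool, called after ">>>" by a JSON object that holds its "api" and its "payload", one argument or row to a line. arm_command: Moves the arm, as the interface text tells. Its arguments: {"type":"object","properties":{"increments":{"type":"array","items":{"type":"object","properties":{"dx":{"type":"number"},"dy":{"type":"number"},"dz":{"type":"number"},"wx":{"type":"number"},"wy":{"type":"number"},"wz":{"type":"number"},"grip":{"type":"number"}}}}},"required":["increments"]}

```bash
ls; mkdir -p pics; cat > h.py <<'E'
import numpy as np,cv2,sys
from workcell import monitor,viewer,job
E
python3 - <<'E'
from h import *
for n in("top","scene"):
    c=viewer.get_calibration(n);p,d=viewer.camera(n)
    print(n,c);np.savez(f"{n}0.npz",p=p,d=d);cv2.imwrite(f"pics/{n}0.png",p[:,:,::-1])
o=monitor.get_obs();print(o)
E
```

```text
pics
top {'fovy': 54.032917575883275, 'cx': 318.8382786504192, 'cy': 195.88328478344974, 'view': array([[-1.69732617e-02, -9.99855744e-01,  6.32389274e-04,
        -1.88169788e-03],
       [ 9.80316565e-01, -1.65171360e-02,  1.96739970e-01,
        -6.04829422e-01],
       [-1.96701143e-01,  3.95926067e-03,  9.80455498e-01,
        -8.94271788e-01],
       [ 0.00000000e+00,  0.00000000e+00,  0.00000000e+00,
         1.00000000e+00]])}
scene {'fovy': 47.701705233323466, 'cx': 314.1779934529102, 'cy': 198.9654725272109, 'view': array([[ 0.83974624,  0.54296322, -0.00414599, -0.51728305],
       [-0.33255428,  0.52033402,  0.78654953,  0.17479032],
       [ 0.42922476, -0.65912325,  0.61751328, -1.27977829],
       [ 0.        ,  0.        ,  0.        ,  1.        ]])}
{'clock': 0.1, 'joint_pos': array([1.18503356e+00, 2.41313483e-01, 3.84881313e-03, 1.33524251e+00,
       1.71218521e-05, 1.57080012e+00]), 'joint_vel': array([ 0.00123645, -0.00192659,  0.00531243, -0.00018279,  0.00077114,
        0.00085819]), 'tau': array([-2.55623681e-04, -3.73138762e+01,  2.53010005e+01,  1.08628147e-02,
       -1.02471304e-04,  7.23564995e-07]), 'eef_pos': array([0.18790705, 0.46271332, 0.23051021]), 'tool_rot': array([ 1.91689424e-01,  9.81455171e-01, -9.36068836e-04, -1.91543928e-04]), 'ft_force': array([-1.02972119, -0.34813681, -0.26861626]), 'ft_torque': array([-0.02877912, -0.00608516, -0.02786148]), 'grasp_force': 0.0, 'grip_width': 0.08525219276131199}
```

View pics/top0.png

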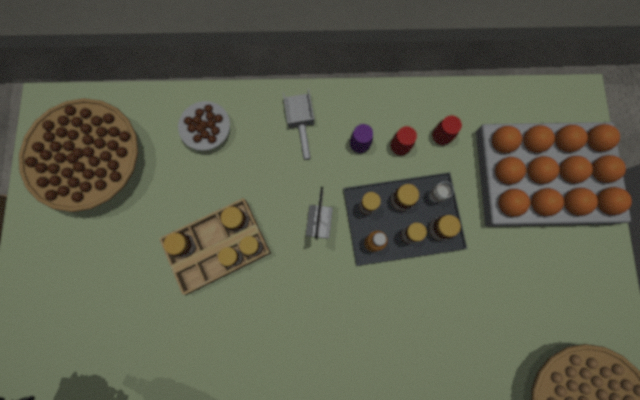

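View pics/scene0.png

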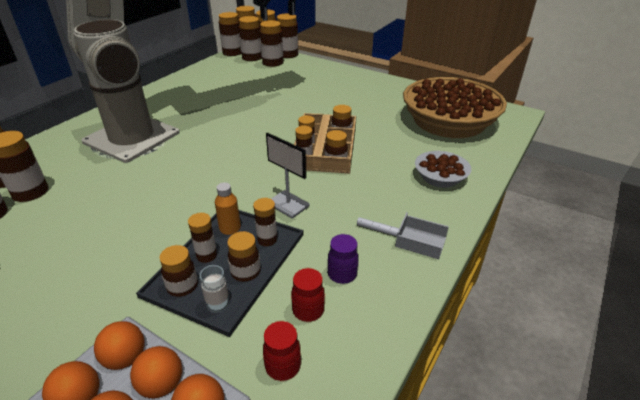

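Top view: the crate is at (215,246), with its empty cells at wide (210,230), narrow (190,275) and narrow (208,266). On the tray are slim jars (371,202) and (416,232), wide jars (406,196) and (447,226), the bottle (376,240) and the open jar (441,190). The purple and red look-alikes are off the tray. Next I'll measure these.

```bash
cat >> h.py <<'E'
def ray(n_or_c,uv,z):
    c=viewer.get_calibration(n_or_c) if isinstance(n_or_c,str) else n_or_c
    f=200/np.tan(np.radians(c["fovy"]/2)); V=c["view"];R=V[:3,:3];C=-R.T@V[:3,3]
    uv=np.atleast_2d(np.array(uv,float))
    d=np.c_[(uv[:,0]-c["cx"])/f,-(uv[:,1]-c["cy"])/f,-np.ones(len(uv))]@R
    return C+d*((z-C[2])/d[:,2])[:,None]
def cloud(c,d):
    f=200/np.tan(np.radians(c["fovy"]/2));V=c["view"]
    v,u=np.mgrid[:400,:640]
    P=np.stack([(u-c["cx"])/f*d,-(v-c["cy"])/f*d,-d],-1)
    return (P-V[:3,3])@V[:3,:3]
def yellow(p,s=150):
    h=cv2.cvtColor(p,cv2.COLOR_RGB2HSV)
    return cv2.inRange(h,(12,s,90),(30,255,255))
E
python3 - <<'E'
from h import *
c=viewer.get_calibration("top");z=np.load("top0.npz");p,d=z["p"],z["d"];P=cloud(c,d)
hs=cv2.cvtColor(p,cv2.COLOR_RGB2HSV)
for u,v in[(371,202),(416,232),(406,196),(447,226),(229,257),(248,245),(177,243),(232,216)]:
    print((u,v),hs[v,u],P[v,u].round(3))
print(P[300,100],P[300,400])
m=yellow(p)
n,l,s,ce=cv2.connectedComponentsWithStats(m)
for i in range(1,n):
    if 60<s[i,4]<700: print(ce[i].round(1),s[i],np.median(P[l==i],0).round(3), ray(c,ce[i],.101 if 0 else np.median(P[l==i],0)[2])[0].round(4))
# crate by height
w=((P[...,2]>.03)&(P[...,2]<.056)&(P[...,1]>.1)&(P[...,1]<.5)&(P[...,0]<.65)&(P[...,0]>.25)).astype('uint8')
n,l,s,ce=cv2.connectedComponentsWithStats(w);i=1+s[1:,4].argmax();print(s[i],np.median(P[l==i],0))
print(cv2.minAreaRect(P[l==i][:,:2].astype('float32')))
t=(hs[...,2]<75)&(P[...,1]<0)&(P[...,1]>-.5)&(P[...,0]>.3)&(P[...,0]<.75)&(P[...,2]<.02)
print(cv2.minAreaRect(P[t][:,:2].astype('float32')))
E
```

```text
(371, 202) [ 22 139 136] [ 0.58  -0.133  0.102]
(416, 232) [ 21 144 135] [ 0.509 -0.233  0.1  ]
(406, 196) [ 22 139 138] [ 0.596 -0.219  0.084]
(447, 226) [ 21 143 134] [ 0.523 -0.311  0.083]
(229, 257) [ 21 144 133] [0.459 0.193 0.102]
(248, 245) [ 22 145 135] [0.486 0.151 0.098]
(177, 243) [ 20 147 134] [0.494 0.317 0.086]
(232, 216) [ 21 138 135] [0.555 0.192 0.085]
[ 0.36482187  0.53053646 -0.00135856] [ 0.35239037 -0.20731526  0.00063726]
[509.3 137.2] [498 127  24  22 304] [ 0.735 -0.475  0.095] [ 0.7347 -0.4747  0.0948]
[541.7 136.6] [530 127  25  22 321] [ 0.735 -0.553  0.095] [ 0.7348 -0.5532  0.0947]
[575.  135.9] [563 126  24  22 299] [ 0.735 -0.633  0.095] [ 0.7351 -0.6336  0.0952]
[607.2 135.4] [595 126  24  21 301] [ 0.735 -0.711  0.095] [ 0.735  -0.7114  0.0953]
[579.1 167. ] [567 157  25  23 332] [ 0.658 -0.632  0.095] [ 0.6573 -0.6324  0.0946]
[612.7 166.9] [600 156  25  23 308] [ 0.657 -0.712  0.096] [ 0.656  -0.7117  0.0956]
[513.1 168.8] [501 158  25  23 324] [ 0.656 -0.475  0.095] [ 0.6557 -0.4747  0.0947]
[546.2 168.3] [534 158  25  23 327] [ 0.656 -0.552  0.095] [ 0.6554 -0.5532  0.0952]
[550.7 200.6] [538 189  26  25 346] [ 0.578 -0.553  0.095] [ 0.5774 -0.5538  0.0946]
[584.5 199.8] [572 189  26  24 362] [ 0.578 -0.632  0.095] [ 0.5779 -0.6328  0.0952]
[617.9 199.2] [606 188  25  24 355] [ 0.578 -0.712  0.095] [ 0.578  -0.7112  0.0952]
[516.7 201.3] [504 190  26  24 348] [ 0.577 -0.474  0.095] [ 0.5772 -0.4743  0.0946]
[ 159  198  110   97 2275] [0.48655545 0.2474035  0.04365062]
((0.49259448051452637, 0.2452816516160965), (0.15055519342422485, 0.22547821700572968), 25.44155502319336)
((0.6106253862380981, -0.2419200837612152), (0.3082023859024048, 0.4930766820907593), 6.781979084014893)
```

```bash
python3 - <<'E'
from h import *
c=viewer.get_calibration("top");z=np.load("top0.npz");p,d=z["p"],z["d"];P=cloud(c,d)
m=yellow(p,100)>0
X,Y,Z=P[...,0],P[...,1],P[...,2]
def blobs(w,lo=30):
    n,l,s,ce=cv2.connectedComponentsWithStats(w.astype('uint8'))
    for i in range(1,n):
        if s[i,4]>lo:
            Q=P[l==i];(cc,r)=cv2.minEnclosingCircle(Q[:,:2].astype('float32'))
            print(ce[i].round(),s[i,4],'circ',np.round(cc,4),'d',round(2000*r,1),'mean',Q.mean(0).round(4),'z',np.median(Q[:,2]).round(4))
reg=(Y>-.4)&(Y<.4)&(X>.35)&(X<.66)
print('slim');blobs(reg&m&(Z>.094)&(Z<.108))
print('wide');blobs(reg&m&(Z>.077)&(Z<.0935))
print('bottle');blobs(reg&(Z>.109)&(Z<.13)&(Y<-.08),8)
print('openjar');blobs(reg&(Z>.07)&(Z<.093)&~m&(Y<-.08),8)
print('sign');blobs((Z>.13)&(Z<.2)&(abs(Y)<.1)&(X>.3),8)
w=(Z>.035)&(Z<.056)&(Y>.1)&(Y<.4)&(X>.35)&(X<.62)
r=cv2.minAreaRect(P[w][:,:2].astype('float32'));print(r)
th=np.radians(r[2]);C=np.array(r[0]);Rm=np.array([[np.cos(th),-np.sin(th)],[np.sin(th),np.cos(th)]])
for n,q in dict(n0=(-45,-82.5),n1=(-45,-27.5),n2=(-45,27.5),n3=(-45,82.5),w0=(36,-73),w1=(36,0),w2=(36,73)).items(): print(n,(C+Rm@(np.array(q)/1000)).round(4))
E
```

```text
slim
[371. 200.] 248 circ [ 0.5844 -0.1322] d 42.0 mean [ 0.5841 -0.1323  0.1006] z 0.1008
[416. 231.] 257 circ [ 0.5102 -0.2339] d 41.8 mean [ 0.5104 -0.2335  0.1007] z 0.1008
[248. 244.] 266 circ [0.4871 0.1509] d 41.8 mean [0.4868 0.1508 0.1002] z 0.1002
[227. 256.] 273 circ [0.4634 0.199 ] d 42.2 mean [0.4626 0.1985 0.1001] z 0.1002
wide
[408. 194.] 340 circ [ 0.602  -0.2228] d 50.8 mean [ 0.6013 -0.2232  0.0849] z 0.0848
[231. 216.] 354 circ [0.5547 0.195 ] d 50.1 mean [0.5542 0.1949 0.084 ] z 0.0841
[449. 225.] 350 circ [ 0.5254 -0.3147] d 50.2 mean [ 0.5253 -0.3146  0.0851] z 0.085
[174. 243.] 373 circ [0.4954 0.3263] d 50.0 mean [0.4947 0.3257 0.0839] z 0.084
bottle
[379. 238.] 122 circ [ 0.4943 -0.1449] d 28.2 mean [ 0.4944 -0.145   0.1158] z 0.1157
openjar
[444. 189.] 130 circ [ 0.6115 -0.3119] d 42.1 mean [ 0.6119 -0.3107  0.0808] z 0.0829
[399. 199.] 23 circ [ 0.5944 -0.2084] d 36.5 mean [ 0.5907 -0.2041  0.0767] z 0.0767
[365. 207.] 24 circ [ 0.5782 -0.1256] d 35.6 mean [ 0.572  -0.1209  0.0796] z 0.0778
[439. 227.] 35 circ [ 0.5242 -0.3029] d 43.4 mean [ 0.5228 -0.2938  0.0774] z 0.0779
[408. 235.] 33 circ [ 0.5075 -0.223 ] d 34.8 mean [ 0.5041 -0.2181  0.0805] z 0.0807
[375. 241.] 132 circ [ 0.4945 -0.1449] d 45.6 mean [ 0.492  -0.1397  0.0847] z 0.0846
sign
[318. 212.] 199 circ [ 0.5505 -0.0104] d 109.3 mean [ 0.5491 -0.01    0.1667] z 0.1686
((0.49259448051452637, 0.2452816516160965), (0.15055519342422485, 0.22547821700572968), 25.44155502319336)
n0 [0.4874 0.1515]
n1 [0.4638 0.2011]
n2 [0.4401 0.2508]
n3 [0.4165 0.3004]
w0 [0.5565 0.1948]
w1 [0.5251 0.2607]
w2 [0.4937 0.3267]
```

```bash
python3 - <<'E'
import cv2
p=cv2.imread("pics/top0.png")
a=cv2.resize(p[165:275,335:475],None,fx=4,fy=4,interpolation=cv2.INTER_CUBIC);b=cv2.resize(p[190:300,150:280],(0,0),fx=4,fy=4,interpolation=cv2.INTER_CUBIC)
s=cv2.resize(cv2.hconcat([a,b]),(800,326));cv2.imwrite("pics/crop.png",s)
E
```

```text
(no output)
```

View pics/crop.png

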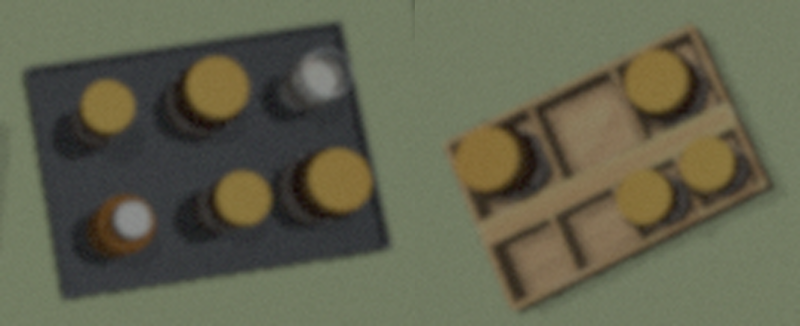

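The crop confirms it. The gold-lidded slim jars at (371,200) and (416,231) and wide jars at (408,194) and (449,225) match the listed heights and diameters (42/50 mm, tops at 101/85 mm), and narrow 2, narrow 3 and wide 1 are empty. I'll pack both slim jars and the wide jar at (449,225).

```bash
cat >> h.py <<'E'
from scipy.spatial.transform import Rotation as Ro
PSI=np.radians(25.44)
RT=Ro.from_matrix(np.array([[-np.sin(PSI),np.cos(PSI),0],[np.cos(PSI),np.sin(PSI),0],[0,0,-1]]))
def go(*pts):
    o=monitor.get_obs();R=Ro.from_quat(o["tool_rot"])
    print("t",o["clock"],"pos",o["eef_pos"].round(4),"grip",round(o["grip_width"],4),"F",o["ft_force"].round(1),o["grasp_force"])
    print("turn",(R.inv()*RT).as_rotvec().round(3))
    for p in pts: print(p,"->cm",(R.inv().apply(np.array(p)-o["eef_pos"])*100).round(2))
E
python3 -c "
from h import *
go((.36,.10,.23),(.5102,-.2337,.2))"
```

```text
t 0.1 pos [0.1879 0.4627 0.2305] grip 0.0853 F [-1.  -0.3 -0.3] 0.0
turn [-0.002  0.001  0.741]
(0.36, 0.1, 0.23) ->cm [-29.59 -27.13   0.1 ]
(0.5102, -0.2337, 0.2) ->cm [-56.06 -52.39   3.15]
```

>>> {"api": "arm_command", "payload": {
  "increments": [
    {"dx": -29.6,"dy": -27.1,"dz": 0,"wz": 0.741,"grip": 6.2},
    {"dx": -29.6,"dy": -27.1,"dz": 0,"wz": 0.741,"grip": 6.2},
    {"dx": -29.6,"dy": -27.1,"dz": 0,"wz": 0.741,"grip": 6.2},
    {"dx": -29.6,"dy": -27.1,"dz": 0,"wz": 0.741,"grip": 6.2},
    {"dx": -29.6,"dy": -27.1,"dz": 0,"wz": 0.741,"grip": 6.2},
    {"dx": -29.6,"dy": -27.1,"dz": 0,"wz": 0.741,"grip": 6.2},
    {"dx": -29.6,"dy": -27.1,"dz": 0,"wz": 0.741,"grip": 6.2},
    {"dx": -29.6,"dy": -27.1,"dz": 0,"wz": 0.741,"grip": 6.2},
    {"dx": -29.6,"dy": -27.1,"dz": 0,"wz": 0.741,"grip": 6.2}
  ]
}}

```text
validation failed for argument at $.in...
```

```bash
python3 -c "
from h import *
go((.5102,-.2337,.2),(.5102,-.2337,.076))"
```

```text
t 0.1 pos [0.1879 0.4627 0.2305] grip 0.0853 F [-1.  -0.3 -0.3] 0.0
turn [-0.002  0.001  0.741]
(0.5102, -0.2337, 0.2) ->cm [-56.06 -52.39   3.15]
(0.5102, -0.2337, 0.076) ->cm [-56.06 -52.37  15.55]
```

>>> {"api": "arm_command", "payload": {
  "increments": [
    {"dx": -29.6,"dy": -27.1,"dz": 0,"wx": 0,"wy": 0,"wz": 0.741,"grip": 6.2},
    {"dx": -29.6,"dy": -27.1,"dz": 0,"wx": 0,"wy": 0,"wz": 0.741,"grip": 6.2},
    {"dx": -29.6,"dy": -27.1,"dz": 0,"wx": 0,"wy": 0,"wz": 0.741,"grip": 6.2},
    {"dx": -29.6,"dy": -27.1,"dz": 0,"wx": 0,"wy": 0,"wz": 0.741,"grip": 6.2},
    {"dx": -29.6,"dy": -27.1,"dz": 0,"wx": 0,"wy": 0,"wz": 0.741,"grip": 6.2},
    {"dx": -29.6,"dy": -27.1,"dz": 0,"wx": 0,"wy": 0,"wz": 0.741,"grip": 6.2},
    {"dx": -29.6,"dy": -27.1,"dz": 0,"wx": 0,"wy": 0,"wz": 0.741,"grip": 6.2},
    {"dx": -29.6,"dy": -27.1,"dz": 0,"wx": 0,"wy": 0,"wz": 0.741,"grip": 6.2},
    {"dx": -29.6,"dy": -27.1,"dz": 0,"wx": 0,"wy": 0,"wz": 0.741,"grip": 6.2}
  ]
}}

```text
clock: 1.0
eef_pos: [0.3621, 0.0956, 0.2311]
tool_rot: [0.539, 0.842, -0.001, 0.001]
ft_force: [-0.4, 0.9, 0.5]
grip_width: 0.0626
grasp_force: 0.0
```

```bash
python3 -c "
from h import *
go((.5102,-.2337,.2),(.5102,-.2337,.076))"
```

```text
t 1.0 pos [0.3621 0.0956 0.2311] grip 0.0626 F [-0.4  0.9  0.5] 0.0
turn [-0.     0.002 -0.011]
(0.5102, -0.2337, 0.2) ->cm [-36.1   -0.36   3.18]
(0.5102, -0.2337, 0.076) ->cm [-36.08  -0.36  15.58]
```

>>> {"api": "arm_command", "payload": {
  "increments": [
    {"dx": -36.1,"dy": -0.4,"dz": 3.0,"wx": 0,"wy": 0,"wz": 0,"grip": 6.2},
    {"dx": -36.1,"dy": -0.4,"dz": 3.0,"wx": 0,"wy": 0,"wz": 0,"grip": 6.2},
    {"dx": -36.1,"dy": -0.4,"dz": 3.0,"wx": 0,"wy": 0,"wz": 0,"grip": 6.2},
    {"dx": -36.1,"dy": -0.4,"dz": 3.0,"wx": 0,"wy": 0,"wz": 0,"grip": 6.2},
    {"dx": -36.1,"dy": -0.4,"dz": 3.0,"wx": 0,"wy": 0,"wz": 0,"grip": 6.2},
    {"dx": -36.1,"dy": -0.4,"dz": 3.0,"wx": 0,"wy": 0,"wz": 0,"grip": 6.2},
    {"dx": -36.1,"dy": -0.4,"dz": 3.0,"wx": 0,"wy": 0,"wz": 0,"grip": 6.2},
    {"dx": -36.1,"dy": -0.4,"dz": 3.0,"wx": 0,"wy": 0,"wz": 0,"grip": 6.2},
    {"dx": -36.1,"dy": -0.4,"dz": 3.0,"wx": 0,"wy": 0,"wz": 0,"grip": 6.2},
    {"dx": -36.1,"dy": -0.4,"dz": 3.0,"wx": 0,"wy": 0,"wz": 0,"grip": 6.2}
  ]
}}

```text
clock: 2.0
eef_pos: [0.5113, -0.2253, 0.2008]
tool_rot: [0.534, 0.846, 0.0, -0.001]
ft_force: [0.3, 0.1, 0.9]
grip_width: 0.0621
grasp_force: 0.0
```

```bash
python3 - <<'E'
from h import *
c=viewer.get_calibration("wrist");p,d=viewer.camera("wrist")
cv2.imwrite("pics/w1.png",p[:,:,::-1]);P=cloud(c,d);m=yellow(p,100)>0
n,l,s,ce=cv2.connectedComponentsWithStats((m&(P[...,2]>.07)).astype('uint8'))
for i in range(1,n):
    if s[i,4]>300:
        Q=P[l==i];z=np.median(Q[:,2]);Q=Q[abs(Q[:,2]-z)<.006];cc,r=cv2.minEnclosingCircle(Q[:,:2].astype('float32'));print(ce[i].round(),np.round(cc,4),r*2,z)
go((.5102,-.2337,.076))
E
```

```text
[340.  88.] [ 0.4933 -0.1449] 0.04502779245376587 0.08631773245317705
[471. 128.] [ 0.5836 -0.1317] 0.0422072634100914 0.09989795629183615
[312. 211.] [ 0.5099 -0.2334] 0.04201138764619827 0.09981921848348317
[421. 238.] [ 0.6006 -0.2226] 0.050117481499910355 0.08397650077093527
[287. 294.] [ 0.5244 -0.3142] 0.050596412271261215 0.08389156493628203
t 2.05 pos [ 0.5113 -0.225   0.2013] grip 0.062 F [ 0.1 -0.  -0.6] 0.0
turn [-0.    -0.001  0.002]
(0.5102, -0.2337, 0.076) ->cm [-0.76 -0.47 12.52]
```

View pics/w1.png

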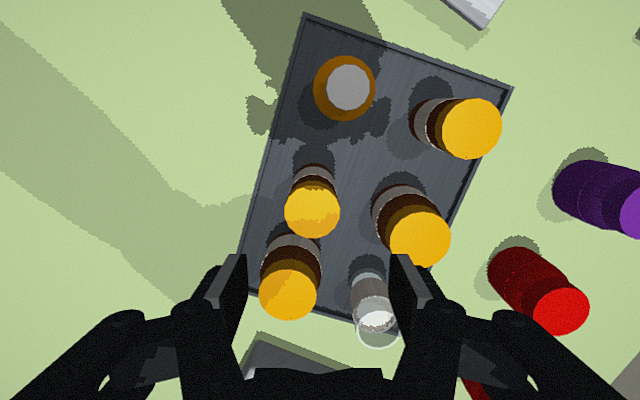

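The wrist view has the slim jar at (312,211), which agrees with the top view to 1 mm. The fingers will be clear of the neighbours, so I'm descending.

>>> {"api": "arm_command", "payload": {
  "increments": [
    {"dx": -0.8,"dy": -0.5,"dz": 2.0,"wx": 0,"wy": 0,"wz": 0,"grip": 6.2},
    {"dx": -0.8,"dy": -0.5,"dz": 5.0,"wx": 0,"wy": 0,"wz": 0,"grip": 6.2},
    {"dx": -0.8,"dy": -0.5,"dz": 7.0,"wx": 0,"wy": 0,"wz": 0,"grip": 6.2},
    {"dx": -0.8,"dy": -0.5,"dz": 7.0,"wx": 0,"wy": 0,"wz": 0,"grip": 6.2}
  ]
}}

```text
clock: 2.45
eef_pos: [0.5083, -0.2333, 0.1289]
tool_rot: [0.533, 0.846, -0.0, -0.003]
ft_force: [0.2, 0.1, -0.1]
grip_width: 0.0621
grasp_force: 0.0
```

```bash
python3 -c "
from h import *
go((.510,-.2335,.076))"
```

```text
t 2.45 pos [ 0.5083 -0.2333  0.1289] grip 0.0621 F [ 0.2  0.1 -0.1] 0.0
turn [-0.004 -0.005  0.002]
(0.51, -0.2335, 0.076) ->cm [-0.12  0.17  5.29]
```

>>> {"api": "arm_command", "payload": {
  "increments": [
    {"dx": -0.1,"dy": 0.2,"dz": 2.0,"wx": 0,"wy": 0,"wz": 0,"grip": 6.2},
    {"dx": -0.1,"dy": 0.2,"dz": 4.0,"wx": 0,"wy": 0,"wz": 0,"grip": 6.2},
    {"dx": -0.1,"dy": 0.2,"dz": 5.2,"wx": 0,"wy": 0,"wz": 0,"grip": 6.2},
    {"dx": -0.1,"dy": 0.2,"dz": 5.2,"wx": 0,"wy": 0,"wz": 0,"grip": 6.2},
    {"dx": -0.1,"dy": 0.2,"dz": 5.2,"wx": 0,"wy": 0,"wz": 0,"grip": 6.2},
    {"dx": -0.1,"dy": 0.2,"dz": 5.2,"wx": 0,"wy": 0,"wz": 0,"grip": 4.8},
    {"dx": -0.1,"dy": 0.2,"dz": 5.2,"wx": 0,"wy": 0,"wz": 0,"grip": 3.5},
    {"dx": -0.1,"dy": 0.2,"dz": 5.2,"wx": 0,"wy": 0,"wz": 0,"grip": 3.5},
    {"dx": -0.1,"dy": 0.2,"dz": 5.2,"wx": 0,"wy": 0,"wz": 0,"grip": 3.5},
    {"dx": -0.1,"dy": 0.2,"dz": 5.2,"wx": 0,"wy": 0,"wz": 0,"grip": 3.5}
  ]
}}

```text
clock: 3.45
eef_pos: [0.514, -0.237, 0.0811]
tool_rot: [0.534, 0.845, 0.0, 0.002]
ft_force: [-0.3, 0.5, 6.8]
grip_width: 0.0404
grasp_force: 60.2
```

```bash
python3 -c "
from h import *
go((.51,-.2335,.25),(.36,0,.21),(.4165,.3004,.21))"
```

```text
t 3.45 pos [ 0.514  -0.237   0.0811] grip 0.0404 F [-0.3  0.5  6.8] 60.19501805305481
turn [ 0.002  0.002 -0.   ]
(0.51, -0.2335, 0.25) ->cm [  0.44  -0.18 -16.89]
(0.36, 0, 0.21) ->cm [ 27.98  -3.71 -12.97]
(0.4165, 0.3004, 0.21) ->cm [ 52.69  14.29 -12.99]
```

```bash
cat >> h.py <<'E'
def lids(name="wrist",lo=300,save=None):
    c=viewer.get_calibration(name);p,d=viewer.camera(name)
    if save: cv2.imwrite(save,p[:,:,::-1])
    P=cloud(c,d);m=yellow(p,100)>0
    n,l,s,ce=cv2.connectedComponentsWithStats((m&(P[...,2]>.07)).astype('uint8'))
    for i in range(1,n):
        if s[i,4]>lo:
            Q=P[l==i];z=np.median(Q[:,2]);q=Q[abs(Q[:,2]-z)<.006];cc,r=cv2.minEnclosingCircle(q[:,:2].astype('float32'))
            A=np.c_[q[:,:2]-q[:,:2].mean(0),np.ones(len(q))];k=np.linalg.lstsq(A,q[:,2],rcond=None)[0]
            print(ce[i].round(),np.round(cc,4),'d',round(r*2,4),'z',z.round(4),'slope',k[:2].round(3))
E
python3 -c "
from h import *
lids(save='pics/w2.png');go();lids('top',60);go()"
```

```text
[352.  67.] [ 0.4933 -0.1456] d 0.044 z 0.0874 slope [0.001 0.052]
[597. 123.] [ 0.5823 -0.1327] d 0.0426 z 0.0995 slope [0.07 0.03]
[318. 272.] [ 0.5114 -0.2324] d 0.0428 z 0.1 slope [-0.006 -0.028]
[502. 294.] [ 0.6006 -0.2221] d 0.0521 z 0.0837 slope [ 0.04  -0.006]
[285. 358.] [ 0.5245 -0.2962] d 0.0345 z 0.0772 slope [-0.081  0.395]
t 3.5 pos [ 0.514  -0.237   0.0811] grip 0.0399 F [-1.2 -0.7  5.5] 60.194692611694336
turn [ 0.002  0.002 -0.   ]
[ 82. 158.] [0.7183 0.5764] d 0.2861 z 0.0733 slope [-0.002 -0.002]
[607. 135.] [ 0.7386 -0.7168] d 0.0518 z 0.0951 slope [ 0.062 -0.104]
[509. 137.] [ 0.74   -0.4785] d 0.0526 z 0.0946 slope [ 0.082 -0.094]
[542. 137.] [ 0.7374 -0.5566] d 0.0545 z 0.0945 slope [ 0.101 -0.076]
[574. 136.] [ 0.738  -0.6374] d 0.054 z 0.0947 slope [ 0.082 -0.088]
[579. 167.] [ 0.66  -0.637] d 0.0559 z 0.0946 slope [ 0.05  -0.093]
[613. 167.] [ 0.6585 -0.7171] d 0.0528 z 0.0951 slope [ 0.062 -0.107]
[514. 166.] [ 0.6608 -0.4788] d 0.0488 z 0.097 slope [-0.05   0.001]
[546. 168.] [ 0.6586 -0.5577] d 0.056 z 0.0943 slope [ 0.072 -0.094]
[407. 193.] [ 0.6025 -0.2226] d 0.0499 z 0.0851 slope [ 0.008 -0.011]
[552. 201.] [ 0.5808 -0.5585] d 0.0515 z 0.0959 slope [ 0.053 -0.038]
[584. 200.] [ 0.5797 -0.6374] d 0.0539 z 0.0942 slope [ 0.062 -0.084]
[618. 199.] [ 0.5786 -0.7164] d 0.0506 z 0.095 slope [ 0.061 -0.094]
[371. 200.] [ 0.5848 -0.1324] d 0.0422 z 0.1008 slope [ 0.002 -0.007]
[231. 217.] [0.555  0.1953] d 0.0504 z 0.0841 slope [0.007 0.004]
[174. 243.] [0.4951 0.3257] d 0.0506 z 0.0841 slope [0.004 0.005]
[248. 245.] [0.4875 0.1514] d 0.042 z 0.1001 slope [0.001 0.025]
[227. 256.] [0.4635 0.199 ] d 0.0423 z 0.1 slope [-0.     0.015]
[591. 373.] [ 0.1756 -0.605 ] d 0.2117 z 0.0734 slope [ 0.025 -0.   ]
t 3.55 pos [ 0.514  -0.237   0.0811] grip 0.04 F [-1.3 -0.6  5.3] 60.195273756980896
turn [ 0.002  0.002 -0.   ]
```

View pics/w2.png

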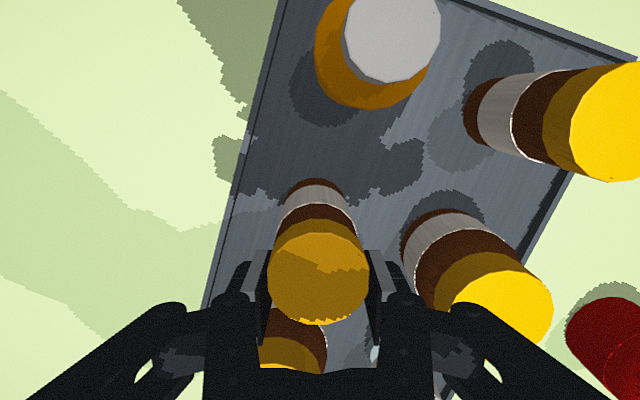

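>>> {"api": "arm_command", "payload": {
  "increments": [
    {"dx": 0,"dy": 0,"dz": -2.0,"wx": 0,"wy": 0,"wz": 0,"grip": 3.5},
    {"dx": 0,"dy": 0,"dz": -5.0,"wx": 0,"wy": 0,"wz": 0,"grip": 3.5},
    {"dx": 0,"dy": 0,"dz": -9.0,"wx": 0,"wy": 0,"wz": 0,"grip": 3.5},
    {"dx": 2.0,"dy": -0.5,"dz": -12.0,"wx": 0,"wy": 0,"wz": 0,"grip": 3.5},
    {"dx": 6.0,"dy": -1.2,"dz": -14.0,"wx": 0,"wy": 0,"wz": 0,"grip": 3.5},
    {"dx": 10.0,"dy": -2.0,"dz": -14.0,"wx": 0,"wy": 0,"wz": 0,"grip": 3.5},
    {"dx": 14.0,"dy": -2.5,"dz": -14.0,"wx": 0,"wy": 0,"wz": 0,"grip": 3.5},
    {"dx": 18.5,"dy": -3.0,"dz": -14.0,"wx": 0,"wy": 0,"wz": 0,"grip": 3.5},
    {"dx": 23.0,"dy": -3.5,"dz": -14.0,"wx": 0,"wy": 0,"wz": 0,"grip": 3.5},
    {"dx": 28.0,"dy": -3.7,"dz": -14.0,"wx": 0,"wy": 0,"wz": 0,"grip": 3.5}
  ]
}}

```text
clock: 4.55
eef_pos: [0.3581, 0.0015, 0.2194]
tool_rot: [0.535, 0.845, 0.0, 0.0]
ft_force: [1.0, 1.1, -0.8]
grip_width: 0.0399
grasp_force: 60.7
```

```bash
python3 -c "
from h import *
go((.4165,.3004,.21))"
```

```text
t 4.55 pos [0.3581 0.0015 0.2194] grip 0.0399 F [ 1.   1.1 -0.8] 60.74444890022278
turn [ 0.001  0.    -0.002]
(0.4165, 0.3004, 0.21) ->cm [24.52 18.07  0.95]
```

>>> {"api": "arm_command", "payload": {
  "increments": [
    {"dx": 3.5,"dy": 2.5,"dz": 0,"wx": 0,"wy": 0,"wz": 0,"grip": 3.5},
    {"dx": 7.0,"dy": 5.0,"dz": 0,"wx": 0,"wy": 0,"wz": 0,"grip": 3.5},
    {"dx": 10.5,"dy": 8.0,"dz": 0,"wx": 0,"wy": 0,"wz": 0,"grip": 3.5},
    {"dx": 14.0,"dy": 10.5,"dz": 0,"wx": 0,"wy": 0,"wz": 0,"grip": 3.5},
    {"dx": 17.5,"dy": 13.0,"dz": 0,"wx": 0,"wy": 0,"wz": 0,"grip": 3.5},
    {"dx": 20.5,"dy": 15.5,"dz": 0,"wx": 0,"wy": 0,"wz": 0,"grip": 3.5},
    {"dx": 24.0,"dy": 18.1,"dz": 0.5,"wx": 0,"wy": 0,"wz": 0,"grip": 3.5},
    {"dx": 24.0,"dy": 18.1,"dz": 1.0,"wx": 0,"wy": 0,"wz": 0,"grip": 3.5},
    {"dx": 24.0,"dy": 18.1,"dz": 1.0,"wx": 0,"wy": 0,"wz": 0,"grip": 3.5},
    {"dx": 24.0,"dy": 18.1,"dz": 1.0,"wx": 0,"wy": 0,"wz": 0,"grip": 3.5}
  ]
}}

```text
clock: 5.55
eef_pos: [0.4192, 0.2941, 0.209]
tool_rot: [0.534, 0.845, -0.001, -0.0]
ft_force: [1.6, -0.4, -1.5]
grip_width: 0.0401
grasp_force: 61.1
```

```bash
cat >> h.py <<'E'
def crate(name):
    c=viewer.get_calibration(name);p,d=viewer.camera(name);P=cloud(c,d);X,Y,Z=P[...,0],P[...,1],P[...,2]
    w=(Z>.038)&(Z<.05)&(Y>.1)&(Y<.4)&(X>.35)&(X<.62)
    print("crate",cv2.minAreaRect(P[w][:,:2].astype('float32')))
E
python3 -c "
from h import *
lids(save='pics/w3.png');crate('wrist');go((.4188,.2956,.21))"
```

```text
[420. 196.] [0.4936 0.3269] d 0.0502 z 0.084 slope [ 0.002 -0.005]
[318. 281.] [0.4171 0.2984] d 0.0424 z 0.228 slope [-0.023 -0.01 ]
[317. 363.] [0.4851 0.1534] d 0.0412 z 0.1 slope [-0.005 -0.002]
crate ((0.4908606708049774, 0.24591749906539917), (0.15019559860229492, 0.2248407006263733), 25.40349006652832)
t 5.65 pos [0.4197 0.294  0.2097] grip 0.0402 F [-0.7  0.1 -1.6] 61.11754775047302
turn [ 0.     0.    -0.001]
(0.4188, 0.2956, 0.21) ->cm [ 0.19 -0.01 -0.03]
```

View pics/w3.png

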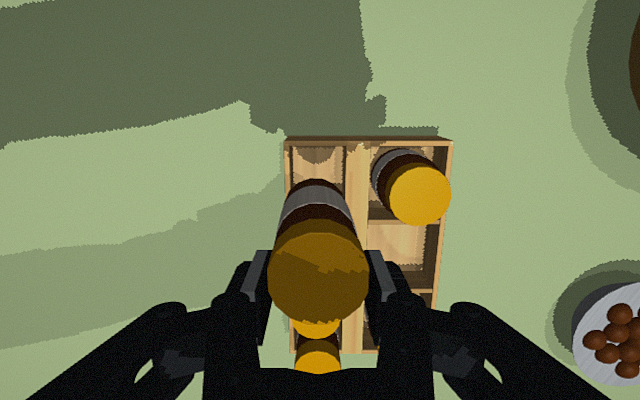

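The wrist view shows the crate at the expected pose and the jar hanging upright, 3 mm short of the cell centre. I'll correct that and lower it.

>>> {"api": "arm_command", "payload": {
  "increments": [
    {"dx": 0.3,"dy": 0,"dz": 1.5,"wx": 0,"wy": 0,"wz": 0,"grip": 3.5},
    {"dx": 0.3,"dy": 0,"dz": 4.0,"wx": 0,"wy": 0,"wz": 0,"grip": 3.5},
    {"dx": 0.3,"dy": 0,"dz": 6.0,"wx": 0,"wy": 0,"wz": 0,"grip": 3.5},
    {"dx": 0.3,"dy": 0,"dz": 7.0,"wx": 0,"wy": 0,"wz": 0,"grip": 3.5},
    {"dx": 0.3,"dy": 0,"dz": 7.5,"wx": 0,"wy": 0,"wz": 0,"grip": 3.5},
    {"dx": 0.3,"dy": 0,"dz": 7.5,"wx": 0,"wy": 0,"wz": 0,"grip": 3.5},
    {"dx": 0.3,"dy": 0,"dz": 7.5,"wx": 0,"wy": 0,"wz": 0,"grip": 3.5}
  ]
}}

```text
clock: 6.35
eef_pos: [0.4191, 0.298, 0.1354]
tool_rot: [0.534, 0.845, 0.001, 0.0]
ft_force: [-0.2, -0.0, -1.2]
grip_width: 0.04
grasp_force: 61.1
```

```bash
python3 -c "
from h import *
lids();crate('wrist');go((.4184,.297,.083))"
```

```text
[450. 235.] [0.4933 0.3274] d 0.0507 z 0.0839 slope [ 0.001 -0.001]
[318. 278.] [0.4168 0.3023] d 0.0428 z 0.1544 slope [-0.021 -0.008]
crate ((0.4864940047264099, 0.25484663248062134), (0.15040269494056702, 0.20534710586071014), 25.307432174682617)
t 6.45 pos [0.4191 0.2982 0.1354] grip 0.0399 F [-0.7 -0.1 -1.7] 61.13013982772827
turn [ 0.002 -0.    -0.   ]
(0.4184, 0.297, 0.083) ->cm [-0.08 -0.13  5.24]
```

>>> {"api": "arm_command", "payload": {
  "increments": [
    {"dx": 0,"dy": -0.1,"dz": 1.5,"wx": 0,"wy": 0,"wz": 0,"grip": 3.5},
    {"dx": 0,"dy": -0.1,"dz": 3.0,"wx": 0,"wy": 0,"wz": 0,"grip": 3.5},
    {"dx": 0,"dy": -0.1,"dz": 4.2,"wx": 0,"wy": 0,"wz": 0,"grip": 3.5},
    {"dx": 0,"dy": -0.1,"dz": 4.7,"wx": 0,"wy": 0,"wz": 0,"grip": 3.5},
    {"dx": 0,"dy": -0.1,"dz": 5.0,"wx": 0,"wy": 0,"wz": 0,"grip": 3.5},
    {"dx": 0,"dy": -0.1,"dz": 5.1,"wx": 0,"wy": 0,"wz": 0,"grip": 3.5},
    {"dx": 0,"dy": -0.1,"dz": 5.1,"wx": 0,"wy": 0,"wz": 0,"grip": 3.5}
  ]
}}

```text
clock: 7.15
eef_pos: [0.4179, 0.2976, 0.0837]
tool_rot: [0.534, 0.845, 0.0, 0.0]
ft_force: [-0.3, -0.2, -1.8]
grip_width: 0.0398
grasp_force: 61.1
```

```bash
python3 -c "
from h import *
lids();go((.4184,.297,.083))"
```

```text
[318. 275.] [0.4155 0.302 ] d 0.0427 z 0.1026 slope [-0.018 -0.022]
[497. 272.] [0.4938 0.3277] d 0.0514 z 0.0839 slope [ 0.003 -0.005]
t 7.2 pos [0.4179 0.2976 0.0838] grip 0.0402 F [-0.3 -0.3 -1.8] 61.130372285842896
turn [ 0.001 -0.     0.   ]
(0.4184, 0.297, 0.083) ->cm [-0.08  0.02  0.08]
```

About 2.5 mm to go. I'll lower gently until the force rises, with no release yet.

>>> {"api": "arm_command", "payload": {
  "increments": [
    {"dx": 0,"dy": 0,"dz": 0.1,"wx": 0,"wy": 0,"wz": 0,"grip": 3.5},
    {"dx": 0,"dy": 0,"dz": 0.2,"wx": 0,"wy": 0,"wz": 0,"grip": 3.5},
    {"dx": 0,"dy": 0,"dz": 0.25,"wx": 0,"wy": 0,"wz": 0,"grip": 3.5},
    {"dx": 0,"dy": 0,"dz": 0.25,"wx": 0,"wy": 0,"wz": 0,"grip": 3.5}
  ]
}}

```text
clock: 7.6
eef_pos: [0.4177, 0.2975, 0.0812]
tool_rot: [0.534, 0.845, 0.0, 0.0]
ft_force: [-0.4, -0.3, 0.5]
grip_width: 0.04
grasp_force: 61.3
```

>>> {"api": "arm_command", "payload": {
  "increments": [
    {"dx": 0,"dy": 0,"dz": 0.05,"wx": 0,"wy": 0,"wz": 0,"grip": 3.8},
    {"dx": 0,"dy": 0,"dz": 0.05,"wx": 0,"wy": 0,"wz": 0,"grip": 4.2},
    {"dx": 0,"dy": 0,"dz": 0.05,"wx": 0,"wy": 0,"wz": 0,"grip": 4.8},
    {"dx": 0,"dy": 0,"dz": 0.0,"wx": 0,"wy": 0,"wz": 0,"grip": 5.6},
    {"dx": 0,"dy": 0,"dz": 0.0,"wx": 0,"wy": 0,"wz": 0,"grip": 5.6},
    {"dx": 0,"dy": 0,"dz": -1.5,"wx": 0,"wy": 0,"wz": 0,"grip": 5.6},
    {"dx": 0,"dy": 0,"dz": -4.0,"wx": 0,"wy": 0,"wz": 0,"grip": 5.8},
    {"dx": 0,"dy": 0,"dz": -8.0,"wx": 0,"wy": 0,"wz": 0,"grip": 6.2},
    {"dx": 0,"dy": 0,"dz": -12.0,"wx": 0,"wy": 0,"wz": 0,"grip": 6.2},
    {"dx": 0,"dy": 0,"dz": -12.5,"wx": 0,"wy": 0,"wz": 0,"grip": 6.2}
  ]
}}

```text
clock: 8.6
eef_pos: [0.4201, 0.2992, 0.2113]
tool_rot: [0.534, 0.845, 0.005, 0.002]
ft_force: [0.4, 1.3, -0.2]
grip_width: 0.0619
grasp_force: 0.0
```

```bash
python3 -c "
from h import *
lids();crate('wrist');go((.37,0,.22),(.5840,-.1322,.20))"
```

```text
[310. 193.] [0.4134 0.3009] d 0.0422 z 0.0998 slope [-0.001 -0.001]
[412. 200.] [0.4937 0.327 ] d 0.0501 z 0.0839 slope [ 0.    -0.003]
[310. 320.] [0.4609 0.2001] d 0.0425 z 0.0999 slope [ 0.    -0.003]
[388. 348.] [0.5491 0.1953] d 0.0499 z 0.0841 slope [0.001 0.   ]
[313. 364.] [0.4848 0.155 ] d 0.0411 z 0.1 slope [-0.005  0.007]
crate ((0.4909692704677582, 0.24591103196144104), (0.15048480033874512, 0.22510915994644165), 25.32520294189453)
t 8.7 pos [0.4185 0.298  0.2074] grip 0.0618 F [-0.2 -0.4 -0.3] 0.0
turn [ 0.004 -0.001  0.   ]
(0.37, 0, 0.22) ->cm [-24.83 -17.17  -1.35]
(0.584, -0.1322, 0.2) ->cm [-45.96  -3.54   0.69]
```

Slim jar 1 is standing flat on the floor of narrow 3 (lid top 0.0998, slope about 0). Going for the slim jar at (.584,-.132).

>>> {"api": "arm_command", "payload": {
  "increments": [
    {"dx": -5,"dy": -0.4,"dz": -0.5,"wx": 0,"wy": 0,"wz": 0,"grip": 6.2},
    {"dx": -10,"dy": -0.8,"dz": -0.5,"wx": 0,"wy": 0,"wz": 0,"grip": 6.2},
    {"dx": -15,"dy": -1.2,"dz": -0.5,"wx": 0,"wy": 0,"wz": 0,"grip": 6.2},
    {"dx": -20,"dy": -1.6,"dz": -0.5,"wx": 0,"wy": 0,"wz": 0,"grip": 6.2},
    {"dx": -25,"dy": -2.0,"dz": -0.5,"wx": 0,"wy": 0,"wz": 0,"grip": 6.2},
    {"dx": -30,"dy": -2.4,"dz": -0.5,"wx": 0,"wy": 0,"wz": 0,"grip": 6.2},
    {"dx": -35,"dy": -2.8,"dz": -0.5,"wx": 0,"wy": 0,"wz": 0,"grip": 6.2},
    {"dx": -40,"dy": -3.2,"dz": -0.5,"wx": 0,"wy": 0,"wz": 0,"grip": 6.2},
    {"dx": -45,"dy": -3.5,"dz": -0.5,"wx": 0,"wy": 0,"wz": 0,"grip": 6.2},
    {"dx": -46,"dy": -3.5,"dz": 0.5,"wx": 0,"wy": 0,"wz": 0,"grip": 6.2}
  ]
}}

```text
clock: 9.7
eef_pos: [0.5845, -0.1381, 0.199]
tool_rot: [0.537, 0.844, -0.001, 0.0]
ft_force: [-0.3, 0.7, -1.1]
grip_width: 0.0617
grasp_force: 0.0
```

>>> {"api": "arm_command", "payload": {
  "increments": [
    {"dx": 0,"dy": 0,"dz": 3,"wx": 0,"wy": 0,"wz": 0,"grip": 6.2},
    {"dx": 0,"dy": 0,"dz": 5,"wx": 0,"wy": 0,"wz": 0,"grip": 6.2},
    {"dx": 0,"dy": 0,"dz": 6,"wx": 0,"wy": 0,"wz": 0,"grip": 6.2},
    {"dx": 0,"dy": 0,"dz": 6,"wx": 0,"wy": 0,"wz": 0,"grip": 6.2},
    {"dx": 0,"dy": 0,"dz": 6,"wx": 0,"wy": 0,"wz": 0,"grip": 6.2}
  ]
}}

```text
clock: 10.2
eef_pos: [0.5835, -0.1326, 0.1408]
tool_rot: [0.534, 0.846, -0.0, -0.0]
ft_force: [-0.8, -0.6, -0.1]
grip_width: 0.062
grasp_force: 0.0
```

```bash
python3 -c "
from h import *
lids();go((.5838,-.132,.076))"
```

```text
[185. 170.] [ 0.4937 -0.1443] d 0.045 z 0.0862 slope [-0.032 -0.045]
[319. 229.] [ 0.5837 -0.1315] d 0.0425 z 0.0997 slope [ 0.008 -0.017]
[285. 338.] [ 0.6007 -0.2221] d 0.0506 z 0.0838 slope [ 0.01  -0.032]
t 10.25 pos [ 0.584  -0.1328  0.1416] grip 0.0621 F [0.1 0.5 0.6] 0.0
turn [0.001 0.001 0.001]
(0.5838, -0.132, 0.076) ->cm [0.08 0.   6.56]
```

>>> {"api": "arm_command", "payload": {
  "increments": [
    {"dx": 0.1,"dy": 0,"dz": 2,"wx": 0,"wy": 0,"wz": 0,"grip": 6.2},
    {"dx": 0.1,"dy": 0,"dz": 4,"wx": 0,"wy": 0,"wz": 0,"grip": 6.2},
    {"dx": 0.1,"dy": 0,"dz": 5.8,"wx": 0,"wy": 0,"wz": 0,"grip": 6.2},
    {"dx": 0.1,"dy": 0,"dz": 6.4,"wx": 0,"wy": 0,"wz": 0,"grip": 6.2},
    {"dx": 0.1,"dy": 0,"dz": 6.4,"wx": 0,"wy": 0,"wz": 0,"grip": 6.2},
    {"dx": 0.1,"dy": 0,"dz": 6.4,"wx": 0,"wy": 0,"wz": 0,"grip": 6.2}
  ]
}}

```text
clock: 10.85
eef_pos: [0.5841, -0.1323, 0.0782]
tool_rot: [0.534, 0.845, 0.0, 0.001]
ft_force: [0.0, -0.7, 0.4]
grip_width: 0.0623
grasp_force: 0.0
```

```bash
python3 -c "
from h import *
lids();go((.5838,-.132,.076))"
```

```text
[127. 200.] [ 0.4937 -0.144 ] d 0.045 z 0.0864 slope [-0.051 -0.077]
[317. 284.] [ 0.5834 -0.1315] d 0.0429 z 0.0997 slope [ 0.013 -0.025]
t 10.9 pos [ 0.5843 -0.1324  0.0784] grip 0.062 F [0.2 0.5 0.5] 0.0
turn [0.002 0.002 0.   ]
(0.5838, -0.132, 0.076) ->cm [ 0.05 -0.03  0.24]
```

Well centred. Closing, then checking before the lift.

>>> {"api": "arm_command", "payload": {
  "increments": [
    {"dx": 0,"dy": 0,"dz": 0.2,"wx": 0,"wy": 0,"wz": 0,"grip": 5.2},
    {"dx": 0,"dy": 0,"dz": 0.2,"wx": 0,"wy": 0,"wz": 0,"grip": 4.6},
    {"dx": 0,"dy": 0,"dz": 0.2,"wx": 0,"wy": 0,"wz": 0,"grip": 4.2},
    {"dx": 0,"dy": 0,"dz": 0.2,"wx": 0,"wy": 0,"wz": 0,"grip": 3.5},
    {"dx": 0,"dy": 0,"dz": 0.2,"wx": 0,"wy": 0,"wz": 0,"grip": 3.5},
    {"dx": 0,"dy": 0,"dz": 0.2,"wx": 0,"wy": 0,"wz": 0,"grip": 3.5}
  ]
}}

```text
clock: 11.5
eef_pos: [0.5838, -0.1323, 0.0755]
tool_rot: [0.534, 0.845, 0.0, 0.001]
ft_force: [0.7, -0.5, 5.1]
grip_width: 0.0399
grasp_force: 60.6
```

```bash
python3 -c "
from h import *
lids();go((.584,-.132,.27),(.4401,.2508,.23))"
```

```text
[124. 203.] [ 0.494  -0.1436] d 0.0451 z 0.0864 slope [-0.057 -0.084]
[318. 288.] [ 0.5839 -0.1313] d 0.0432 z 0.0998 slope [ 0.017 -0.022]
t 11.55 pos [ 0.5838 -0.1323  0.0756] grip 0.0402 F [0.7 0.6 4.8] 60.59595780559903
turn [ 0.001  0.001 -0.   ]
(0.584, -0.132, 0.27) ->cm [  0.     0.06 -19.44]
(0.4401, 0.2508, 0.23) ->cm [ 40.75   3.5  -15.48]
```

>>> {"api": "arm_command", "payload": {
  "increments": [
    {"dx": 0,"dy": 0,"dz": -2.0,"wx": 0,"wy": 0,"wz": 0,"grip": 3.5},
    {"dx": 0,"dy": 0,"dz": -5.5,"wx": 0,"wy": 0,"wz": 0,"grip": 3.5},
    {"dx": 0,"dy": 0,"dz": -9.5,"wx": 0,"wy": 0,"wz": 0,"grip": 3.5},
    {"dx": 1.5,"dy": -1.5,"dz": -13.0,"wx": 0,"wy": 0,"wz": 0,"grip": 3.5},
    {"dx": 4.0,"dy": -4.0,"dz": -15.0,"wx": 0,"wy": 0,"wz": 0,"grip": 3.5},
    {"dx": 7.0,"dy": -7.0,"dz": -15.0,"wx": 0,"wy": 0,"wz": 0,"grip": 3.5},
    {"dx": 10.0,"dy": -10.0,"dz": -15.0,"wx": 0,"wy": 0,"wz": 0,"grip": 3.5},
    {"dx": 13.0,"dy": -13.0,"dz": -15.0,"wx": 0,"wy": 0,"wz": 0,"grip": 3.5},
    {"dx": 15.7,"dy": -16.0,"dz": -15.0,"wx": 0,"wy": 0,"wz": 0,"grip": 3.5},
    {"dx": 19.0,"dy": -15.0,"dz": -15.0,"wx": 0,"wy": 0,"wz": 0,"grip": 3.5}
  ]
}}

```text
clock: 12.55
eef_pos: [0.3607, -0.0258, 0.2237]
tool_rot: [0.536, 0.844, -0.002, -0.002]
ft_force: [0.5, 1.4, -0.8]
grip_width: 0.0401
grasp_force: 61.1
```

```bash
python3 -c "
from h import *
go((.38,.06,.22),(.4385,.2505,.22))"
```

```text
t 12.55 pos [ 0.3607 -0.0258  0.2237] grip 0.0401 F [ 0.5  1.4 -0.8] 61.060297379990516
turn [-0.005 -0.002 -0.005]
(0.38, 0.06, 0.22) ->cm [6.95 5.39 0.35]
(0.4385, 0.2505, 0.22) ->cm [21.7  18.79  0.31]
```

>>> {"api": "arm_command", "payload": {
  "increments": [
    {"dx": 3.5,"dy": 2.7,"dz": 0,"wx": 0,"wy": 0,"wz": 0,"grip": 3.5},
    {"dx": 7.0,"dy": 5.5,"dz": 0,"wx": 0,"wy": 0,"wz": 0,"grip": 3.5},
    {"dx": 10.5,"dy": 8.7,"dz": 0,"wx": 0,"wy": 0,"wz": 0,"grip": 3.5},
    {"dx": 14.0,"dy": 11.8,"dz": 0,"wx": 0,"wy": 0,"wz": 0,"grip": 3.5},
    {"dx": 17.0,"dy": 14.8,"dz": 0,"wx": 0,"wy": 0,"wz": 0,"grip": 3.5},
    {"dx": 20.0,"dy": 17.3,"dz": 0,"wx": 0,"wy": 0,"wz": 0,"grip": 3.5},
    {"dx": 21.7,"dy": 18.8,"dz": 0.5,"wx": 0,"wy": 0,"wz": 0,"grip": 3.5},
    {"dx": 21.7,"dy": 18.8,"dz": 1.0,"wx": 0,"wy": 0,"wz": 0,"grip": 3.5},
    {"dx": 21.7,"dy": 18.8,"dz": 1.0,"wx": 0,"wy": 0,"wz": 0,"grip": 3.5},
    {"dx": 21.7,"dy": 18.8,"dz": 1.0,"wx": 0,"wy": 0,"wz": 0,"grip": 3.5}
  ]
}}

```text
clock: 13.55
eef_pos: [0.4418, 0.2505, 0.2141]
tool_rot: [0.534, 0.845, -0.001, -0.0]
ft_force: [0.4, -0.1, -0.5]
grip_width: 0.04
grasp_force: 61.0
```

```bash
python3 -c "
from h import *
lids();go((.4385,.2505,.0775))"
```

```text
[313. 121.] [0.4136 0.301 ] d 0.0417 z 0.0998 slope [ 0.002 -0.001]
[421. 133.] [0.4938 0.327 ] d 0.0502 z 0.0839 slope [ 0.001 -0.002]
[318. 294.] [0.4416 0.2509] d 0.0426 z 0.2385 slope [0.002 0.   ]
[420. 286.] [0.5592 0.2069] d 0.0443 z 0.084 slope [-0.001 -0.022]
t 13.6 pos [0.4421 0.2504 0.2146] grip 0.0404 F [ 0.3  0.1 -0.4] 61.01029202014615
turn [-0.001  0.    -0.001]
(0.4385, 0.2505, 0.0775) ->cm [ 0.16 -0.31 13.71]
```

>>> {"api": "arm_command", "payload": {
  "increments": [
    {"dx": 0.2,"dy": -0.3,"dz": 1.5,"wx": 0,"wy": 0,"wz": 0,"grip": 3.5},
    {"dx": 0.2,"dy": -0.3,"dz": 4.0,"wx": 0,"wy": 0,"wz": 0,"grip": 3.5},
    {"dx": 0.2,"dy": -0.3,"dz": 6.5,"wx": 0,"wy": 0,"wz": 0,"grip": 3.5},
    {"dx": 0.2,"dy": -0.3,"dz": 8.0,"wx": 0,"wy": 0,"wz": 0,"grip": 3.5},
    {"dx": 0.2,"dy": -0.3,"dz": 8.5,"wx": 0,"wy": 0,"wz": 0,"grip": 3.5},
    {"dx": 0.2,"dy": -0.3,"dz": 8.5,"wx": 0,"wy": 0,"wz": 0,"grip": 3.5},
    {"dx": 0.2,"dy": -0.3,"dz": 8.5,"wx": 0,"wy": 0,"wz": 0,"grip": 3.5}
  ]
}}

```text
clock: 14.3
eef_pos: [0.4397, 0.2521, 0.131]
tool_rot: [0.534, 0.845, 0.001, 0.0]
ft_force: [-0.6, 1.0, -0.5]
grip_width: 0.0401
grasp_force: 61.0
```

```bash
python3 -c "
from h import *
lids();go()"
```

```text
[312. 136.] [0.4138 0.301 ] d 0.0422 z 0.0998 slope [ 0.001 -0.001]
[466. 152.] [0.4936 0.327 ] d 0.0502 z 0.0839 slope [ 0.002 -0.002]
[317. 301.] [0.4405 0.2529] d 0.0438 z 0.1552 slope [0.006 0.002]
[441. 386.] [0.5626 0.1872] d 0.0245 z 0.0841 slope [-0.004  0.009]
t 14.35 pos [0.4399 0.2523 0.1312] grip 0.0406 F [-0.2  0.2 -0.7] 61.00999816868352
turn [ 0.002 -0.    -0.001]
```

>>> {"api": "arm_command", "payload": {
  "increments": [
    {"dx": 0,"dy": -0.2,"dz": 1.0,"wx": 0,"wy": 0,"wz": 0,"grip": 3.5},
    {"dx": 0,"dy": -0.2,"dz": 3.0,"wx": 0,"wy": 0,"wz": 0,"grip": 3.5},
    {"dx": 0,"dy": -0.2,"dz": 4.3,"wx": 0,"wy": 0,"wz": 0,"grip": 3.5},
    {"dx": 0,"dy": -0.2,"dz": 4.9,"wx": 0,"wy": 0,"wz": 0,"grip": 3.5},
    {"dx": 0,"dy": -0.2,"dz": 5.2,"wx": 0,"wy": 0,"wz": 0,"grip": 3.5},
    {"dx": 0,"dy": -0.2,"dz": 5.2,"wx": 0,"wy": 0,"wz": 0,"grip": 3.5},
    {"dx": 0,"dy": -0.2,"dz": 5.2,"wx": 0,"wy": 0,"wz": 0,"grip": 3.5}
  ]
}}

```text
clock: 15.05
eef_pos: [0.4377, 0.2517, 0.0784]
tool_rot: [0.534, 0.845, 0.001, 0.0]
ft_force: [-0.5, 0.1, -0.5]
grip_width: 0.04
grasp_force: 61.0
```

```bash
python3 -c "
from h import *
lids();go()"
```

```text
[316. 152.] [0.4135 0.3011] d 0.0422 z 0.0998 slope [ 0.002 -0.001]
[525. 172.] [0.4936 0.3273] d 0.051 z 0.0839 slope [ 0.001 -0.001]
[319. 290.] [0.4383 0.2525] d 0.0439 z 0.1026 slope [ 0.01  -0.018]
t 15.1 pos [0.4377 0.2517 0.0785] grip 0.0405 F [-0.1 -0.  -1. ] 61.00995563652759
turn [ 0.001 -0.     0.   ]
```

>>> {"api": "arm_command", "payload": {
  "increments": [
    {"dx": 0,"dy": 0,"dz": 0.1,"wx": 0,"wy": 0,"wz": 0,"grip": 3.5},
    {"dx": 0,"dy": 0,"dz": 0.2,"wx": 0,"wy": 0,"wz": 0,"grip": 3.5},
    {"dx": 0,"dy": 0,"dz": 0.27,"wx": 0,"wy": 0,"wz": 0,"grip": 3.5},
    {"dx": 0,"dy": 0,"dz": 0.27,"wx": 0,"wy": 0,"wz": 0,"grip": 3.5}
  ]
}}

```text
clock: 15.5
eef_pos: [0.4374, 0.2515, 0.0755]
tool_rot: [0.534, 0.845, 0.0, 0.0]
ft_force: [-1.1, -0.1, 2.0]
grip_width: 0.0404
grasp_force: 61.4
```

Contact is light (about +2.5 N). Releasing and rising.

>>> {"api": "arm_command", "payload": {
  "increments": [
    {"dx": 0,"dy": 0,"dz": 0,"wx": 0,"wy": 0,"wz": 0,"grip": 3.8},
    {"dx": 0,"dy": 0,"dz": 0,"wx": 0,"wy": 0,"wz": 0,"grip": 4.2},
    {"dx": 0,"dy": 0,"dz": 0,"wx": 0,"wy": 0,"wz": 0,"grip": 4.8},
    {"dx": 0,"dy": 0,"dz": 0,"wx": 0,"wy": 0,"wz": 0,"grip": 5.6},
    {"dx": 0,"dy": 0,"dz": 0,"wx": 0,"wy": 0,"wz": 0,"grip": 5.6},
    {"dx": 0,"dy": 0,"dz": -1.5,"wx": 0,"wy": 0,"wz": 0,"grip": 5.6},
    {"dx": 0,"dy": 0,"dz": -4.0,"wx": 0,"wy": 0,"wz": 0,"grip": 5.8},
    {"dx": 0,"dy": 0,"dz": -8.0,"wx": 0,"wy": 0,"wz": 0,"grip": 6.2},
    {"dx": 0,"dy": 0,"dz": -12.0,"wx": 0,"wy": 0,"wz": 0,"grip": 7.0},
    {"dx": 0,"dy": 0,"dz": -13.5,"wx": 0,"wy": 0,"wz": 0,"grip": 7.0}
  ]
}}

```text
clock: 16.5
eef_pos: [0.439, 0.2523, 0.2144]
tool_rot: [0.534, 0.845, 0.003, 0.002]
ft_force: [-0.5, 0.1, 0.2]
grip_width: 0.0701
grasp_force: 0.0
```

```bash
python3 -c "
from h import *
lids();go((.38,.02,.21),(.5246,-.3143,.2))"
```

```text
[314. 125.] [0.4136 0.301 ] d 0.0417 z 0.0998 slope [ 0.001 -0.002]
[421. 137.] [0.4936 0.327 ] d 0.0501 z 0.0839 slope [ 0.001 -0.002]
[315. 197.] [0.4374 0.2518] d 0.042 z 0.0998 slope [-0.  0.]
[314. 265.] [0.4612 0.1997] d 0.0423 z 0.0999 slope [ 0.002 -0.001]
[391. 302.] [0.5508 0.1944] d 0.0491 z 0.0841 slope [-0.001 -0.005]
[316. 321.] [0.4858 0.1518] d 0.0427 z 0.1 slope [ 0.    -0.003]
t 16.55 pos [0.4395 0.2527 0.2155] grip 0.0704 F [0.6 0.7 1.5] 0.0
turn [ 0.009 -0.001  0.   ]
(0.38, 0.02, 0.21) ->cm [-18.45 -15.37   0.4 ]
(0.5246, -0.3143, 0.2) ->cm [-54.85 -16.68   1.36]
```

>>> {"api": "arm_command", "payload": {
  "increments": [
    {"dx": -5,"dy": -1.5,"dz": 0,"wx": 0,"wy": 0,"wz": 0,"grip": 7.0},
    {"dx": -9.5,"dy": -3.0,"dz": 0,"wx": 0,"wy": 0,"wz": 0,"grip": 7.0},
    {"dx": -14,"dy": -4.5,"dz": 0,"wx": 0,"wy": 0,"wz": 0,"grip": 7.0},
    {"dx": -18.5,"dy": -6.0,"dz": 0,"wx": 0,"wy": 0,"wz": 0,"grip": 7.0},
    {"dx": -23,"dy": -7.5,"dz": 0,"wx": 0,"wy": 0,"wz": 0,"grip": 7.0},
    {"dx": -27.5,"dy": -9,"dz": 0,"wx": 0,"wy": 0,"wz": 0,"grip": 7.0},
    {"dx": -32,"dy": -10.5,"dz": 0,"wx": 0,"wy": 0,"wz": 0,"grip": 7.0},
    {"dx": -36.5,"dy": -12,"dz": 0,"wx": 0,"wy": 0,"wz": 0,"grip": 7.0},
    {"dx": -41,"dy": -13.5,"dz": 0,"wx": 0,"wy": 0,"wz": 0,"grip": 7.0},
    {"dx": -45,"dy": -15,"dz": 0,"wx": 0,"wy": 0,"wz": 0,"grip": 7.0}
  ]
}}

```text
clock: 17.55
eef_pos: [0.4946, -0.2216, 0.2089]
tool_rot: [0.534, 0.845, -0.0, -0.001]
ft_force: [0.2, 0.4, 0.3]
grip_width: 0.0699
grasp_force: 0.0
```

>>> {"api": "arm_command", "payload": {
  "increments": [
    {"dx": -4.5,"dy": -1,"dz": 0,"wx": 0,"wy": 0,"wz": 0,"grip": 7.0},
    {"dx": -9,"dy": -1.7,"dz": 2,"wx": 0,"wy": 0,"wz": 0,"grip": 7.0},
    {"dx": -9.8,"dy": -1.7,"dz": 5,"wx": 0,"wy": 0,"wz": 0,"grip": 7.0},
    {"dx": -9.8,"dy": -1.7,"dz": 7,"wx": 0,"wy": 0,"wz": 0,"grip": 7.0},
    {"dx": -9.8,"dy": -1.7,"dz": 8,"wx": 0,"wy": 0,"wz": 0,"grip": 7.0},
    {"dx": -9.8,"dy": -1.7,"dz": 8,"wx": 0,"wy": 0,"wz": 0,"grip": 7.0},
    {"dx": -9.8,"dy": -1.7,"dz": 8,"wx": 0,"wy": 0,"wz": 0,"grip": 7.0}
  ]
}}

```text
clock: 18.25
eef_pos: [0.5221, -0.315, 0.1306]
tool_rot: [0.534, 0.846, 0.0, 0.0]
ft_force: [-0.4, -0.0, 0.2]
grip_width: 0.0702
grasp_force: 0.0
```

```bash
python3 -c "
from h import *
lids();go((.5246,-.3143,.065))"
```

```text
[522. 143.] [ 0.601  -0.2226] d 0.0512 z 0.0839 slope [ 0.003 -0.   ]
[322. 228.] [ 0.5246 -0.3142] d 0.0506 z 0.0838 slope [ 0.004 -0.011]
t 18.3 pos [ 0.5225 -0.3152  0.1314] grip 0.0704 F [-0.8 -0.5  0.6] 0.0
turn [0.001 0.002 0.001]
(0.5246, -0.3143, 0.065) ->cm [0.01 0.22 6.64]
```

>>> {"api": "arm_command", "payload": {
  "increments": [
    {"dx": 0,"dy": 0.2,"dz": 2,"wx": 0,"wy": 0,"wz": 0,"grip": 7.0},
    {"dx": 0,"dy": 0.2,"dz": 4,"wx": 0,"wy": 0,"wz": 0,"grip": 7.0},
    {"dx": 0,"dy": 0.2,"dz": 5.8,"wx": 0,"wy": 0,"wz": 0,"grip": 7.0},
    {"dx": 0,"dy": 0.2,"dz": 6.6,"wx": 0,"wy": 0,"wz": 0,"grip": 7.0},
    {"dx": 0,"dy": 0.2,"dz": 6.6,"wx": 0,"wy": 0,"wz": 0,"grip": 7.0},
    {"dx": 0,"dy": 0.2,"dz": 6.6,"wx": 0,"wy": 0,"wz": 0,"grip": 7.0}
  ]
}}

```text
clock: 18.9
eef_pos: [0.5244, -0.3147, 0.0655]
tool_rot: [0.534, 0.846, -0.0, 0.001]
ft_force: [-0.2, -0.1, 0.2]
grip_width: 0.0698
grasp_force: 0.0
```

```bash
python3 -c "
from h import *
lids();go((.5246,-.3143,.064))"
```

```text
[590. 162.] [ 0.5998 -0.2233] d 0.0505 z 0.0837 slope [0.045 0.012]
[319. 281.] [ 0.5244 -0.3138] d 0.0506 z 0.0838 slope [ 0.009 -0.016]
t 18.95 pos [ 0.5246 -0.3149  0.0657] grip 0.07 F [-0.1 -0.5 -0.1] 0.0
turn [0.002 0.002 0.   ]
(0.5246, -0.3143, 0.064) ->cm [0.06 0.02 0.17]
```

>>> {"api": "arm_command", "payload": {
  "increments": [
    {"dx": 0.1,"dy": 0,"dz": 0.1,"wx": 0,"wy": 0,"wz": 0,"grip": 6.0},
    {"dx": 0.1,"dy": 0,"dz": 0.1,"wx": 0,"wy": 0,"wz": 0,"grip": 5.4},
    {"dx": 0.1,"dy": 0,"dz": 0.1,"wx": 0,"wy": 0,"wz": 0,"grip": 5.0},
    {"dx": 0.1,"dy": 0,"dz": 0.1,"wx": 0,"wy": 0,"wz": 0,"grip": 4.3},
    {"dx": 0.1,"dy": 0,"dz": 0.1,"wx": 0,"wy": 0,"wz": 0,"grip": 4.3},
    {"dx": 0.1,"dy": 0,"dz": 0.1,"wx": 0,"wy": 0,"wz": 0,"grip": 4.3}
  ]
}}

```text
clock: 19.55
eef_pos: [0.5241, -0.3137, 0.0642]
tool_rot: [0.534, 0.846, 0.0, 0.001]
ft_force: [0.8, 1.0, 6.8]
grip_width: 0.0483
grasp_force: 62.2
```

```bash
python3 -c "
from h import *
lids();go((.5246,-.3143,.064),(.36,-.04,.21))"
```

```text
[591. 166.] [ 0.5998 -0.2231] d 0.0507 z 0.0837 slope [0.045 0.012]
[318. 285.] [ 0.5244 -0.3144] d 0.051 z 0.0838 slope [ 0.012 -0.015]
t 19.6 pos [ 0.5242 -0.3137  0.0643] grip 0.0482 F [1.3 1.3 5.5] 62.17636227607727
turn [0.002 0.002 0.   ]
(0.5246, -0.3143, 0.064) ->cm [-0.07  0.01  0.03]
(0.36, -0.04, 0.21) ->cm [ 31.74  -3.03 -14.63]
```

>>> {"api": "arm_command", "payload": {
  "increments": [
    {"dx": 0,"dy": 0,"dz": -2.0,"wx": 0,"wy": 0,"wz": 0,"grip": 4.3},
    {"dx": 0,"dy": 0,"dz": -5.0,"wx": 0,"wy": 0,"wz": 0,"grip": 4.3},
    {"dx": 0,"dy": 0,"dz": -8.5,"wx": 0,"wy": 0,"wz": 0,"grip": 4.3},
    {"dx": 1.5,"dy": 0,"dz": -12.0,"wx": 0,"wy": 0,"wz": 0,"grip": 4.3},
    {"dx": 5.0,"dy": -0.5,"dz": -14.0,"wx": 0,"wy": 0,"wz": 0,"grip": 4.3},
    {"dx": 9.5,"dy": -1.0,"dz": -14.5,"wx": 0,"wy": 0,"wz": 0,"grip": 4.3},
    {"dx": 14.0,"dy": -1.5,"dz": -14.5,"wx": 0,"wy": 0,"wz": 0,"grip": 4.3},
    {"dx": 18.5,"dy": -2.0,"dz": -14.5,"wx": 0,"wy": 0,"wz": 0,"grip": 4.3},
    {"dx": 23.0,"dy": -2.5,"dz": -14.5,"wx": 0,"wy": 0,"wz": 0,"grip": 4.3},
    {"dx": 27.5,"dy": -3.0,"dz": -14.5,"wx": 0,"wy": 0,"wz": 0,"grip": 4.3}
  ]
}}

```text
clock: 20.6
eef_pos: [0.3757, -0.0768, 0.2071]
tool_rot: [0.534, 0.845, -0.001, -0.001]
ft_force: [0.6, 1.4, -1.3]
grip_width: 0.0479
grasp_force: 62.8
```

```bash
python3 -c "
from h import *
go((.36,0,.21),(.38,.08,.21),(.5235,.2613,.21))"
```

```text
t 20.6 pos [ 0.3757 -0.0768  0.2071] grip 0.0479 F [ 0.6  1.4 -1.3] 62.79163599014282
turn [-0.002 -0.001 -0.001]
(0.36, 0, 0.21) ->cm [ 7.62  1.88 -0.29]
(0.38, 0.08, 0.21) ->cm [13.99  7.11 -0.29]
(0.5235, 0.2613, 0.21) ->cm [24.21 27.85 -0.32]
```

>>> {"api": "arm_command", "payload": {
  "increments": [
    {"dx": 3.8,"dy": 1.0,"dz": 0,"wx": 0,"wy": 0,"wz": 0,"grip": 4.3},
    {"dx": 7.6,"dy": 2.0,"dz": 0,"wx": 0,"wy": 0,"wz": 0,"grip": 4.3},
    {"dx": 11.0,"dy": 4.5,"dz": 0,"wx": 0,"wy": 0,"wz": 0,"grip": 4.3},
    {"dx": 14.0,"dy": 7.2,"dz": 0,"wx": 0,"wy": 0,"wz": 0,"grip": 4.3},
    {"dx": 16.0,"dy": 11.0,"dz": 0,"wx": 0,"wy": 0,"wz": 0,"grip": 4.3},
    {"dx": 18.0,"dy": 15.0,"dz": 0,"wx": 0,"wy": 0,"wz": 0,"grip": 4.3},
    {"dx": 20.0,"dy": 19.0,"dz": 0,"wx": 0,"wy": 0,"wz": 0,"grip": 4.3},
    {"dx": 22.0,"dy": 23.0,"dz": 0,"wx": 0,"wy": 0,"wz": 0,"grip": 4.3},
    {"dx": 23.6,"dy": 26.5,"dz": 0,"wx": 0,"wy": 0,"wz": 0,"grip": 4.3},
    {"dx": 24.2,"dy": 27.8,"dz": 0,"wx": 0,"wy": 0,"wz": 0,"grip": 4.3}
  ]
}}

```text
clock: 21.6
eef_pos: [0.5262, 0.2623, 0.2059]
tool_rot: [0.533, 0.846, -0.001, -0.0]
ft_force: [-0.2, 0.2, -2.3]
grip_width: 0.0481
grasp_force: 63.0
```

>>> {"api": "arm_command", "payload": {
  "increments": [
    {"dx": 0,"dy": 0,"dz": 1.5,"wx": 0,"wy": 0,"wz": 0,"grip": 4.3},
    {"dx": 0,"dy": 0,"dz": 2.5,"wx": 0,"wy": 0,"wz": 0,"grip": 4.3},
    {"dx": 0,"dy": 0,"dz": 2.5,"wx": 0,"wy": 0,"wz": 0,"grip": 4.3},
    {"dx": 0,"dy": 0,"dz": 2.5,"wx": 0,"wy": 0,"wz": 0,"grip": 4.3}
  ]
}}

```text
clock: 22.0
eef_pos: [0.5243, 0.2591, 0.1825]
tool_rot: [0.534, 0.845, -0.001, -0.0]
ft_force: [-0.8, -0.9, -2.8]
grip_width: 0.0482
grasp_force: 63.1
```

```bash
python3 -c "
from h import *
lids();crate('wrist');go((.5234,.2613,.064))"
```

```text
[628.  23.] [0.6572 0.4504] d 0.0472 z 0.0738 slope [0.105 0.227]
[184.  77.] [0.414  0.3011] d 0.0424 z 0.0997 slope [ 0.003 -0.001]
[320.  95.] [0.4937 0.3272] d 0.0499 z 0.0838 slope [-0.    -0.002]
[194. 165.] [0.4376 0.2521] d 0.0422 z 0.0997 slope [ 0.    -0.002]
[201. 246.] [0.4615 0.2002] d 0.042 z 0.0998 slope [ 0.    -0.003]
[318. 291.] [0.525  0.2581] d 0.0509 z 0.2021 slope [0.001 0.   ]
[196. 299.] [0.4736 0.1581] d 0.0307 z 0.0999 slope [-0.01   0.002]
crate ((0.48609718680381775, 0.25596898794174194), (0.1503683179616928, 0.20196136832237244), 25.289947509765625)
t 22.1 pos [0.5251 0.2595 0.1838] grip 0.0483 F [ 0.6 -0.2 -2.3] 63.13050627708435
turn [ 0.001  0.    -0.001]
(0.5234, 0.2613, 0.064) ->cm [ 0.24 -0.09 11.98]
```

>>> {"api": "arm_command", "payload": {
  "increments": [
    {"dx": 0.3,"dy": 0,"dz": 1.0,"wx": 0,"wy": 0,"wz": 0,"grip": 4.3},
    {"dx": 0.3,"dy": 0,"dz": 3.0,"wx": 0,"wy": 0,"wz": 0,"grip": 4.3},
    {"dx": 0.3,"dy": 0,"dz": 5.0,"wx": 0,"wy": 0,"wz": 0,"grip": 4.3},
    {"dx": 0.3,"dy": 0,"dz": 6.5,"wx": 0,"wy": 0,"wz": 0,"grip": 4.3},
    {"dx": 0.3,"dy": 0,"dz": 7.0,"wx": 0,"wy": 0,"wz": 0,"grip": 4.3},
    {"dx": 0.3,"dy": 0,"dz": 7.0,"wx": 0,"wy": 0,"wz": 0,"grip": 4.3}
  ]
}}

```text
clock: 22.7
eef_pos: [0.5231, 0.2623, 0.1123]
tool_rot: [0.534, 0.845, -0.001, -0.0]
ft_force: [-0.0, -0.3, -2.1]
grip_width: 0.0479
grasp_force: 63.1
```

```bash
python3 -c "
from h import *
lids();go((.5234,.2613,.064))"
```

```text
[122.  75.] [0.4135 0.3015] d 0.0427 z 0.0997 slope [ 0.001 -0.003]
[320. 102.] [0.4937 0.3271] d 0.0501 z 0.0838 slope [ 0.002 -0.   ]
[144. 198.] [0.4375 0.2523] d 0.0427 z 0.0997 slope [-0.001 -0.017]
[318. 298.] [0.5235 0.2616] d 0.0507 z 0.1317 slope [ 0.004 -0.013]
[154. 294.] [0.4602 0.2012] d 0.0424 z 0.0998 slope [ 0.004 -0.003]
[184. 388.] [0.4875 0.1579] d 0.0269 z 0.0999 slope [0.004 0.009]
t 22.75 pos [0.5237 0.2626 0.1133] grip 0.0481 F [-0.3  0.2 -2.9] 63.13034176826477
turn [0. 0. 0.]
(0.5234, 0.2613, 0.064) ->cm [-0.11 -0.09  4.93]
```

The jar is centred to 0.3 mm with 4.8 cm left to go.

>>> {"api": "arm_command", "payload": {
  "increments": [
    {"dx": 0,"dy": 0,"dz": 1.2,"wx": 0,"wy": 0,"wz": 0,"grip": 4.3},
    {"dx": 0,"dy": 0,"dz": 2.8,"wx": 0,"wy": 0,"wz": 0,"grip": 4.3},
    {"dx": 0,"dy": 0,"dz": 3.8,"wx": 0,"wy": 0,"wz": 0,"grip": 4.3},
    {"dx": 0,"dy": 0,"dz": 4.3,"wx": 0,"wy": 0,"wz": 0,"grip": 4.3},
    {"dx": 0,"dy": 0,"dz": 4.5,"wx": 0,"wy": 0,"wz": 0,"grip": 4.3},
    {"dx": 0,"dy": 0,"dz": 4.5,"wx": 0,"wy": 0,"wz": 0,"grip": 4.3},
    {"dx": 0,"dy": 0,"dz": 4.5,"wx": 0,"wy": 0,"wz": 0,"grip": 4.3}
  ]
}}

```text
clock: 23.45
eef_pos: [0.5243, 0.2629, 0.0687]
tool_rot: [0.534, 0.845, 0.001, 0.0]
ft_force: [-0.1, 0.0, -3.3]
grip_width: 0.048
grasp_force: 63.1
```

```bash
python3 -c "
from h import *
lids();go()"
```

```text
[56. 68.] [0.4142 0.301 ] d 0.0426 z 0.0995 slope [-0.021 -0.018]
[318. 102.] [0.4937 0.3272] d 0.0504 z 0.0838 slope [ 0.001 -0.001]
[ 85. 230.] [0.4371 0.2522] d 0.0437 z 0.0996 slope [-0.014 -0.031]
[318. 284.] [0.5245 0.262 ] d 0.0512 z 0.0882 slope [ 0.011 -0.015]
[ 87. 335.] [0.4503 0.2064] d 0.0348 z 0.0991 slope [ 0.045 -0.139]
[315. 365.] [0.545 0.214] d 0.0312 z 0.0737 slope [-0.344  0.813]
t 23.5 pos [0.5243 0.2628 0.0688] grip 0.0479 F [-0.5 -0.6 -2.5] 63.13069224357605
turn [ 0.001 -0.     0.   ]
```

>>> {"api": "arm_command", "payload": {
  "increments": [
    {"dx": 0,"dy": 0,"dz": 0.2,"wx": 0,"wy": 0,"wz": 0,"grip": 4.3},
    {"dx": 0,"dy": 0,"dz": 0.35,"wx": 0,"wy": 0,"wz": 0,"grip": 4.3},
    {"dx": 0,"dy": 0,"dz": 0.42,"wx": 0,"wy": 0,"wz": 0,"grip": 4.3},
    {"dx": 0,"dy": 0,"dz": 0.42,"wx": 0,"wy": 0,"wz": 0,"grip": 4.3}
  ]
}}

```text
clock: 23.9
eef_pos: [0.5238, 0.2627, 0.0643]
tool_rot: [0.534, 0.845, 0.0, 0.0]
ft_force: [-0.5, -0.1, 0.5]
grip_width: 0.0485
grasp_force: 63.6
```

Resting lightly (the force went from −2.5 to +0.5 N). Releasing and rising.

>>> {"api": "arm_command", "payload": {
  "increments": [
    {"dx": 0,"dy": 0,"dz": 0,"wx": 0,"wy": 0,"wz": 0,"grip": 4.7},
    {"dx": 0,"dy": 0,"dz": 0,"wx": 0,"wy": 0,"wz": 0,"grip": 5.1},
    {"dx": 0,"dy": 0,"dz": 0,"wx": 0,"wy": 0,"wz": 0,"grip": 5.6},
    {"dx": 0,"dy": 0,"dz": 0,"wx": 0,"wy": 0,"wz": 0,"grip": 6.2},
    {"dx": 0,"dy": 0,"dz": 0,"wx": 0,"wy": 0,"wz": 0,"grip": 6.2},
    {"dx": 0,"dy": 0,"dz": -1.5,"wx": 0,"wy": 0,"wz": 0,"grip": 6.2},
    {"dx": 0,"dy": 0,"dz": -4.0,"wx": 0,"wy": 0,"wz": 0,"grip": 6.2},
    {"dx": 0,"dy": 0,"dz": -8.0,"wx": 0,"wy": 0,"wz": 0,"grip": 6.2},
    {"dx": 0,"dy": 0,"dz": -12.0,"wx": 0,"wy": 0,"wz": 0,"grip": 6.2},
    {"dx": 0,"dy": 0,"dz": -15.0,"wx": 0,"wy": 0,"wz": 0,"grip": 6.2}
  ]
}}

```text
clock: 24.9
eef_pos: [0.5244, 0.2629, 0.2168]
tool_rot: [0.534, 0.845, 0.001, 0.001]
ft_force: [-0.2, -0.1, 0.3]
grip_width: 0.0619
grasp_force: 0.0
```

>>> {"api": "arm_command", "payload": {
  "increments": [
    {"dx": 0,"dy": -3,"dz": -1,"wx": 0,"wy": 0,"wz": 0,"grip": 6.2},
    {"dx": 0,"dy": -7,"dz": -2,"wx": 0,"wy": 0,"wz": 0,"grip": 6.2},
    {"dx": 0,"dy": -11,"dz": -2,"wx": 0,"wy": 0,"wz": 0,"grip": 6.2},
    {"dx": 0,"dy": -15,"dz": -2,"wx": 0,"wy": 0,"wz": 0,"grip": 6.2},
    {"dx": 0,"dy": -18,"dz": -2,"wx": 0,"wy": 0,"wz": 0,"grip": 6.2},
    {"dx": 0,"dy": -18,"dz": -2,"wx": 0,"wy": 0,"wz": 0,"grip": 6.2}
  ]
}}

```text
clock: 25.5
eef_pos: [0.3578, 0.1836, 0.2342]
tool_rot: [0.534, 0.845, -0.001, -0.0]
ft_force: [0.2, -0.0, 0.2]
grip_width: 0.0621
grasp_force: 0.0
```

```bash
python3 - <<'E'
from h import *
p,d=viewer.camera("top");q,_=viewer.camera("scene")
cv2.imwrite("pics/end.png",cv2.vconcat([cv2.resize(p[100:310,140:500],(640,373)),q[100:320,100:500][:,:,:].copy() if 0 else cv2.resize(q[90:330,120:480],(640,227*1))])[:600,:,::-1])
go();lids()
P=cloud(viewer.get_calibration("top"),d);w=(P[...,2]>.13)&(P[...,2]<.2)&(abs(P[...,1])<.1)&(P[...,0]>.45);print(cv2.minEnclosingCircle(P[w][:,:2].astype('float32')))
E
```

```text
t 25.6 pos [0.3613 0.1853 0.2345] grip 0.0619 F [ 0.2 -0.1 -1.1] 0.0
turn [ 0.002 -0.     0.   ]
[445.  86.] [0.4135 0.3009] d 0.0419 z 0.0999 slope [ 0. -0.]
[540. 101.] [0.4938 0.3272] d 0.0512 z 0.084 slope [ 0.001 -0.002]
[438. 158.] [0.4375 0.2518] d 0.042 z 0.1 slope [-0.001 -0.004]
[524. 187.] [0.5247 0.2618] d 0.0508 z 0.084 slope [-0.    -0.001]
[431. 224.] [0.4614 0.1997] d 0.0423 z 0.1 slope [ 0.003 -0.003]
[509. 261.] [0.5532 0.1966] d 0.0503 z 0.0841 slope [ 0.003 -0.001]
[437. 273.] [0.4876 0.1563] d 0.0395 z 0.1001 slope [ 0.005 -0.009]
((0.5507768392562866, -0.010490313172340393), 0.05453645437955856)
```

View pics/end.png

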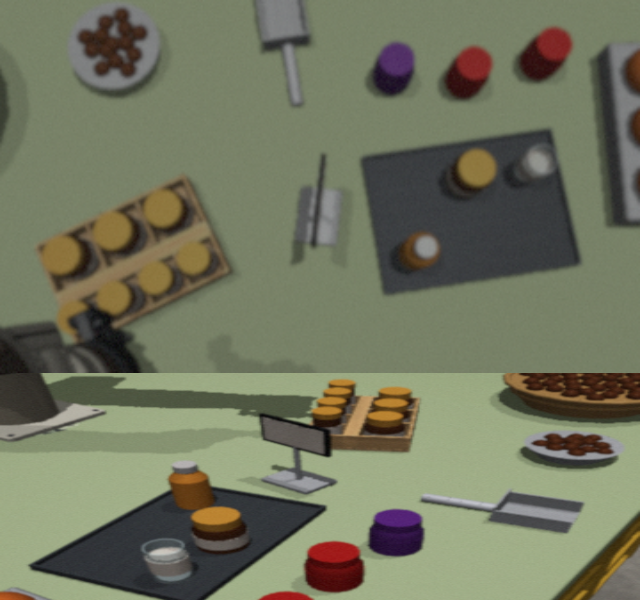

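The final picture shows all seven cells filled and level, with lid tops at 0.100 (slim) and 0.084 (wide). The surplus wide jar at (475,170), the open jar, bottle, sign and scoop haven't moved. Handing in.

```bash
python3 -c "
from h import *
print(job.job_done())"
```

```text
the job is handed in; nothing more can be done
None
```

The job is handed in: all three empty cells (narrow 2, narrow 3 and wide 1) now hold a closed jar standing upright on the floor, and the final check showed nothing else moved or tipped, at about 26 s of the 72 s allowed.

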